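# Charge the stone tumbler

## Task

Load the bench tumbler for polishing: unscrew its lid and swing it aside on its arm, put every rough stone from the thin board into the drum, then swing the lid back over the drum and screw it right down. Only when the lid is screwed down, turn the speed dial to 4 (it clicks from 0 to 5 and was left at some low speed). Leave the other things on the table where they are.

Things in the scene. Friction and masses are not known exactly. Their poses are not given: they have to be found in the camera images.
- drum_mouth (a point): Centre of the drum's open top, at the height of its rim, 122 mm above the table. Outside diameter 92 mm, inside diameter 84 mm, 55 mm deep inside. Axes as the tumbler's.
- drum_floor (a point): Centre of the drum's inner floor, 67 mm above the table. Axes as the tumbler's.
- post_axis (a point): Point on the vertical axis of the steel post behind the drum (24 mm thick, 72 mm from the drum's axis) about which the lid's arm swings, 150 mm above the table. The arm is a flat steel bar, 146 to 154 mm above the table, from the post over the lid's plate to the drum's axis and on to the peg; it stays level.
- lid_arm (a joint): Angle of the swing arm: 0 with the lid straight over the drum (a stop), growing anticlockwise seen from above as the lid swings to the machine's right and back, to a stop at 1.9 (lid well clear). Stays where it is left (friction 0.25 N m). It cannot swing while the lid's plug is down in the drum: joint lid must be above 3.
- swing_peg (a point): The black peg that the arm is swung by, at the arm's free end, right of the drum: upright, 15 mm thick, 154 to 187 mm above the table. This point is on its axis, 11 mm below its top, and goes round post_axis at 112 mm. The peg does not turn on the arm: let it slip between the fingers or turn the hand with it.
- lid (a joint): Turn of the screw lid in the arm: 0 screwed right down on the drum (a stop), growing anticlockwise seen from above as it is unscrewed, to a stop at 4.2. It rises 2.86 mm a radian (12 mm in all) and the hand must follow. Friction 0.12 N m; it stays where it is left and never comes off the arm.
- lid_knob (a point): The lid's round black ribbed knob above the arm, 47 mm in diameter, 30 mm high; can be gripped at any yaw. This point is on its axis, 10 mm below its top. Lid down: knob 156 to 186 mm above the table, 2 mm over the arm; unscrewed: 12 mm higher. Below the arm: the lid's plate, 100 mm across, with a plug that goes 7 mm into the drum.
- speed_dial (a joint): Turn of the speed dial, growing clockwise seen from above. It clicks into six positions 0.6 rad apart: 0 = speed 0, 0.6 = 1, 1.2 = 2, 1.8 = 3, 2.4 = 4, 3.0 = 5 (stops just beyond 0 and 3.0). A sprung detent (about 0.3 N m to pass a click) draws it to the nearest position when let go, to within about 0.08 rad.
- dial_grip (a point): On the dial's vertical axis, 10 mm below the top of its black grip bar (46 x 12 mm, 26 mm high, top 135 mm above the table), which stands on a skirt 51 mm across. The x axis points along the bar to its end with a white line, which shows the speed against six marks on the console, the shortest 0, the longest 5.
- ply_board: Thin plywood board, 165 x 130 mm, 3 mm thick, fixed on the table at the left; the stones lie on it. Origin at the centre of its underside. Between it and the tumbler stands an open paint box, part of the furniture, whose raised lid reaches 250 mm above the table.
- stone_0: A rough grey stone, about 34 x 26 x 19 mm (its own x, y, z), lying flat on the board. Origin at the centre of its underside, x along its longer side. 25 to 50 g. May be absent.
- stone_1: A rough pale stone, about 31 x 25 x 17 mm (its own x, y, z), lying flat on the board. Origin at the centre of its underside, x along its longer side. 25 to 50 g. May be absent.
- stone_2: A rough grey stone, about 30 x 27 x 20 mm (its own x, y, z), lying flat on the board. Origin at the centre of its underside, x along its longer side. 25 to 50 g. May be absent.
- stone_3: A rough reddish stone, about 36 x 25 x 18 mm (its own x, y, z), lying flat on the board. Origin at the centre of its underside, x along its longer side. 25 to 50 g. May be absent.
- eraser: White eraser, 22 x 58 x 12 mm, one of the other things, to be left alone.
- bulldog_clip: Black bulldog clip, 33 x 50 x 28 mm, one of the other things, to be left alone.
- tumbler: The grey tumbler, fixed to the table: base 166 x 206 mm, 55 mm high; black rubber drum on its right part, console with the dial on its left part (top 100 mm above the table). Origin under the base's centre; x points to its back, y to its left, z up. Its front faces roughly the robot.
- pin_tin: Round blue pin tin, 62 mm across, 28 mm high, one of the other things, to be left alone.

How it is judged:
By the outcome, as a careful person would: the job done as asked, in the order asked, and still so for the second after the job is handed in, with the robot touching nothing.
Of stone_0, stone_1, stone_2, stone_3 only 2 to 4 are there at a start; the rules pass over those that are not, and their reading is None.
At some moment in a run one of stone_0, stone_1, stone_2, stone_3 may be knocked a few centimetres aside while the robot is not near it.
Once in a run the grip may slacken for a moment while it holds something.
It also fails if it takes over 210 s, if anything falls off the work surface, if the arm or the gripper's body presses on something with over 40 N, if the wrist force passes 120 N, or if a joint passes its speed limit or range.

## Robot

A 6-joint arm with a two-finger parallel gripper is mounted at the origin on the work surface; the furniture and walls round the work are solid. World frame = base frame: x ahead of the robot, y to its left, z up, the work surface at z = 0. Lengths are in mm, angles in rad, forces in N, time in s.
With the tool pointing down it reaches from about 350 to 775 mm from the base axis. Payload 7.3 kg.
Tool frame: the origin (TCP) lies at the very end of the fingers, on their centre line; the grasp point (between the pads) lies bot.grip_point_offset behind it (bot.grip_point_offset is the distance from the TCP to the grasp point, in mm); z points along the fingers, y is the line along which they close (so a half turn about z gives the same grasp; the last joint's range is limited). The gripper opens to 92 mm and grips with 3 to 60 N. Pads are 19 mm wide; open, the fingers measure 130 mm over their backs; the gripper's body (75 mm by 190 mm) begins 47 mm behind the grasp point.
Start: joints at [1.178, 0.342, 1.524, -0, 1.275, -0.146], TCP at [128.243, 509.116, 226.741] pointing down, gripper open.
Joint ranges: [-2.53, 2.53], [-0.77, 2.02], [0.04, 2.7], [-1, 4.14], [0.28, 2.66], [-3.11, 3.11]. Speed limits (rad/s): [2.57, 2.57, 3.14, 3.14, 3.14, 3.14].

## Interface

Orientations are given as [roll, pitch, yaw] about the fixed x, y, z axes, in that order (R = Rz(yaw) Ry(pitch) Rx(roll)).
In Python, from plant import bot gives the robot as it stands. The module is installed in compiled form; this text tells all that it offers.
- The arm moves only by the tool carry_out, never from a script. Its argument "plan" is a list of rows, each an object of numbers: "tx", "ty", "tz": the shift along the world's x, y, z in mm; "rx", "ry", "rz": the turn, a rotation vector about the world's x, y, z in rad. A call has 1 to 12 rows; each row shifts and turns the commanded pose from where the row before left it; what a row does not reach is not made up. A row lasts 1/10 s, in which the tool goes at most 50 mm and 8.59 degrees, less where a joint would pass 70% of its speed; a pose out of reach is approached as far as the arm can. A call with a gripper value outside its range is refused whole. "gripper" is the closure, from 0 (fully open) to 1 (shut), set as the call begins (left out, the last holds). The fingers move at their own pace and stop on an object; the grip force is fixed at half the most. Time passes only in rows, so rows that do not move let the fingers close. It gives the time, the measured TCP pose, the force, the opening and the grip force at its end, in the units of the state.
- bot.get_obs(): the state, without advancing time (a new reading comes with each control period).
- bot.capture(name): name is "scene" or "top" or "wrist"; returns the picture (400x640x3 uint8, red, green, blue); there is no depth.
- bot.camera_model(name): a dict with "camera_matrix" (3x3 intrinsics, pixels), "R" (3x3) and "t" (3): a world point X has camera coordinates R X + t. Camera axes: x right, y down, z forward; pixel columns grow to the right and rows downward; lengths in mm; the calibration is good to about 2 mm. The wrist camera is an equidistant fisheye: a pixel r from the principal point sees the ray r / f radians off the axis. A picture is of the moment at which its call begins: read the wrist's pose just before it. camera_model takes no time and is no camera call; for the wrist camera it gives the pose at the moment of the call.
- bot.close_job(): hands the job in; it is judged then, once.
The state is a dict: "time": time; "joint_positions": joint angles; "dq": joint speeds; "tau": joint torques, N m; "tool_pos": TCP position; "tcp_rot": TCP orientation; "contact_force": force on the tool from outside, world axes, zero at the start; "moment": the same for the moment, N m; "grip_width": finger opening in mm; "finger_force": force on a finger pad.
Only numpy, scipy, OpenCV 4.12 (cv2) and the standard library are available. Lean on these libraries where they do the work, as an engineer would, in place of code of your own. Each camera call takes 0.05 s, during which the arm holds its last target. There are 200 camera calls.

## Working session

There is one attempt and no reset: what is moved stays moved. The work goes in short steps, Python scripts to look and compute and a tool call to move; the robot and the scene stay as the last step left them, time stands still between calls to the robot, and variables do not carry over. Pictures are saved under pics/ and viewed, at most 14 in all, crops included, and the job is handed in when it is done.

Besides the shell and the picture viewer there is one more tool, called after ">>>" as name(argument=value, ...), one argument or row to a line, values as JSON. carry_out: Moves the arm, as the interface text tells. Its arguments: {"type":"object","properties":{"plan":{"type":"array"},"gripper":{"type":"number"}},"required":["plan"]}

```bash
mkdir -p pics; cat > h.py <<'E'
import numpy as np, cv2
from plant import bot
def snap(n,f):
    im=bot.capture(n); cv2.imwrite('pics/'+f+'.png',im[:,:,::-1]); return im
def ray(n,u,v,m=None):
    m=m or bot.camera_model(n); K=np.array(m['camera_matrix']);R=np.array(m['R']);t=np.array(m['t'])
    x=(u-K[0,2])/K[0,0];y=(v-K[1,2])/K[1,1]
    if n=='wrist':
        r=np.hypot(x,y); s=np.sin(r)/r if r>1e-9 else 1; d=np.array([x*s,y*s,np.cos(r)])
    else: d=np.array([x,y,1.])
    return -R.T@t, R.T@d
def onz(n,u,v,z,m=None):
    c,d=ray(n,u,v,m); return c+d*(z-c[2])/d[2]
def proj(n,X,m=None):
    m=m or bot.camera_model(n); K=np.array(m['camera_matrix']);p=np.array(m['R'])@np.array(X,float)+np.array(m['t'])
    if n=='wrist':
        r=np.hypot(p[0],p[1]);th=np.arctan2(r,p[2]);q=p[:2]/max(r,1e-9)*th
    else: q=p[:2]/p[2]
    return K[0,0]*q[0]+K[0,2],K[1,1]*q[1]+K[1,2]
E
python3 - <<'E'
from h import *
np.set_printoptions(suppress=True,precision=3)
o=bot.get_obs(); print(o, bot.grip_point_offset)
for n in('scene','top','wrist'):
    snap(n,n+'0'); m=bot.camera_model(n); R=np.array(m['R']);print(n,m['camera_matrix'],-R.T@np.array(m['t']),R[2])
E
```

```text
{'time': 0.0, 'joint_positions': array([ 1.178,  0.343,  1.525, -0.   ,  1.275, -0.146]), 'dq': array([ 0.001, -0.001,  0.   ,  0.002, -0.   , -0.   ]), 'tau': array([ -0.002, -43.125, -24.422,   0.072,   0.056,  -0.   ]), 'tool_pos': array([128.087, 508.714, 226.056]), 'tcp_rot': array([-3.14 , -0.   ,  2.895]), 'contact_force': array([0.267, 0.126, 0.407]), 'moment': array([-0.002, -0.05 ,  0.03 ]), 'finger_force': 0.0, 'grip_width': 92.02917256150462} 18.8
scene [[469.671   0.    313.052]
 [  0.    469.671 194.047]
 [  0.      0.      1.   ]] [ -58.632 1081.566  732.989] [ 0.39  -0.782 -0.486]
top [[515.969   0.    315.819]
 [  0.    515.969 208.408]
 [  0.      0.      1.   ]] [ 165.314   79.429 1545.566] [ 0.178  0.016 -0.984]
wrist [[309.707   0.    314.614]
 [  0.    309.707 202.068]
 [  0.      0.      1.   ]] [ 66.157 525.803 384.517] [ 0.238 -0.06  -0.969]
```

View pics/top0.png

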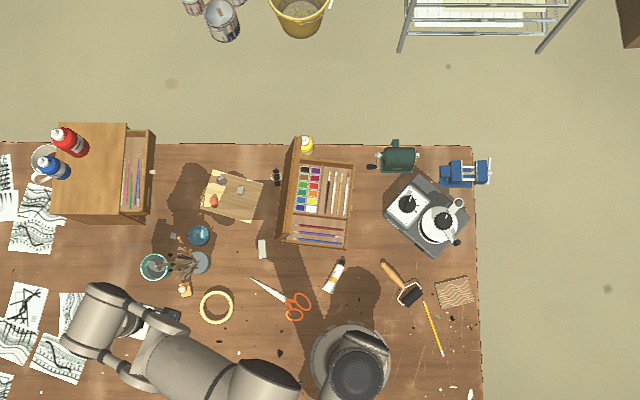

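View pics/scene0.png

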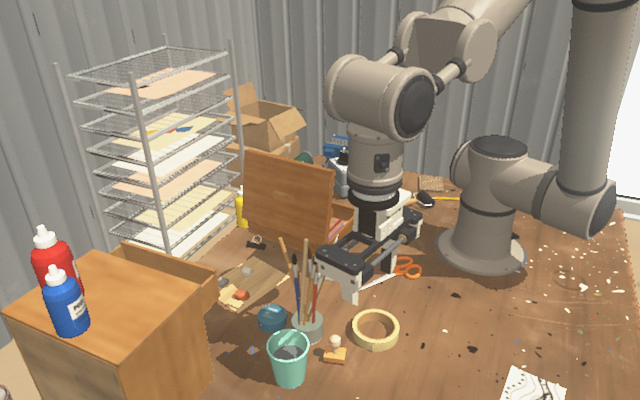

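The top view shows the board at about (232,196), with a red stone at (213,201) and grey ones at (222,180) and (240,190). The tumbler is at (427,215), with its dial near (407,204), knob near (441,219) and peg near (457,241). The paint box is between them, at (317,205). I'll zoom in on both areas.

```bash
python3 - <<'E'
import cv2,numpy as np
im=cv2.imread('pics/top0.png')
a=cv2.resize(im[165:225,195:268],None,fx=7,fy=7,interpolation=cv2.INTER_CUBIC)[:420]
b=cv2.resize(im[170:260,380:472],None,fx=6,fy=6,interpolation=cv2.INTER_CUBIC)
cv2.imwrite('pics/c1.png',b);
w=cv2.imread('pics/wrist0.png'); 
cv2.imwrite('pics/c2.png',cv2.resize(a,None,fx=1,fy=1))
E
```

```text
(no output)
```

View pics/c1.png

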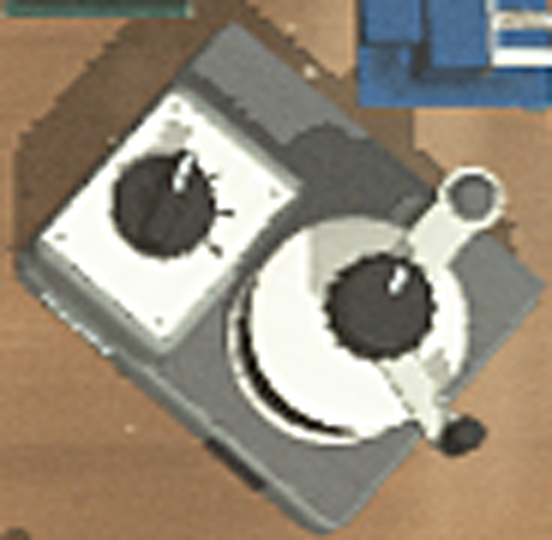

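View pics/wrist0.png

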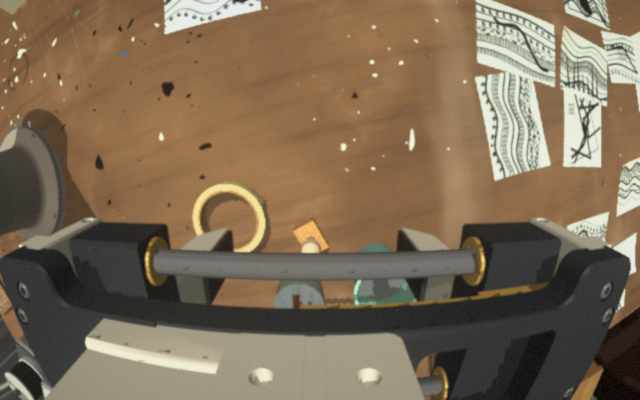

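The tumbler crop (6x, offset 380,170) shows the knob at (380,305), the post at (472,195), the peg top at (460,435) and the dial at (163,205), with its white line up and right. The base corners are (230,25), (545,285), (325,530) and (20,260). In the wrist view the gripper hides the board.

```bash
python3 - <<'E'
from h import *
np.set_printoptions(suppress=True,precision=1)
c=lambda u,v:(380+u/6,170+v/6)
for k,u,v,z in [('knob',380,305,186),('post',472,195,155),('peg',460,432,187),('dial',163,205,120),('line',185,165,135),('BL',230,25,55),('BR',545,285,55),('FR',325,530,55),('FL',20,260,55)]:
    print(k,onz('top',*c(u,v),z))
for k,u,v in[('red',213,201),('g1',222,180),('g2',240,190),('b1',209,171),('b2',264,182),('b3',253,222),('b4',199,208)]: print(k,onz('top',u,v,10))
for k,u,v in[('box',296,137),('box',355,165),('box',346,250),('box',276,240)]: print(k,onz('top',u,v,60),onz('top',u,v,250))
E
```

```text
knob [ 381.5 -237.1  186. ]
post [ 437.6 -287.6  155. ]
peg [ 325.3 -270.1  187. ]
dial [ 438.2 -152.8  120. ]
line [ 454.3 -160.9  135. ]
BL [ 541.5 -198.    55. ]
BR [ 413.1 -347.7   55. ]
FR [ 292.8 -238.    55. ]
FL [422.5 -93.3  55. ]
red [462.6 418.2  10. ]
g1 [528.4 393.8  10. ]
g2 [497.7 337.3  10. ]
b1 [556.4 435.2  10. ]
b2 [523.4 264.7  10. ]
b3 [399.4 294.   10. ]
b4 [440.5 459.8  10. ]
box [651.4 166.8  60. ] [589.2 155.6 250. ]
box [566.3 -10.2  60. ] [515.    1.3 250. ]
box [313.3  15.7  60. ] [294.3  23.8 250. ]
box [339.8 218.4  60. ] [317.5 200.6 250. ]
```

View pics/c2.png

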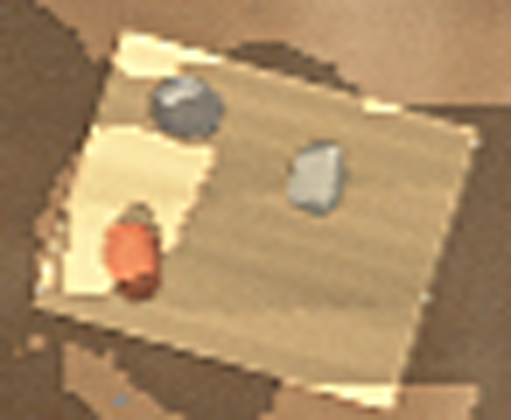

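The board crop (7x, offset 195,165) shows three stones: grey at (187,105), pale at (317,178) and red at (132,253). I see no fourth. The distances check out against the spec: post to peg 113 mm, post to knob 75 mm, base about 197 x 159 mm. Next I'll move to a high pose over the board, turning the wrist towards where the knob grip has to start.

>>> carry_out(
  plan=[
    {"tz": 40},
    {"tz": 40},
    {"tz": 40},
    {"tx": 39,"ty": -23,"rz": -0.145},
    {"tx": 39,"ty": -23,"rz": -0.145},
    {"tx": 39,"ty": -23,"rz": -0.145},
    {"tx": 39,"ty": -23,"rz": -0.145},
    {"tx": 39,"ty": -23,"rz": -0.145},
    {"tx": 39,"ty": -23,"rz": -0.145},
    {"tx": 39,"ty": -23,"rz": -0.145},
    {"tx": 39,"ty": -23,"rz": -0.145},
    {"tx": 39,"ty": -23,"rz": -0.145},
  ],
  gripper=0,
)

```text
invalid input at $.plan[0]: expected keys tx, ty, tz, rx, ry, rz
```

```bash
python3 - <<'E'
from h import *
np.set_printoptions(suppress=True,precision=3)
o=bot.get_obs(); print(o['tool_pos'],o['tcp_rot'],o['joint_positions'],o['time'])
m=bot.camera_model('wrist');snap('wrist','w1');np.save('w1.npy',m,allow_pickle=True)
print(proj('wrist',o['tool_pos'],m), [proj('wrist',p,m) for p in [(463,418,10),(528,394,10),(498,337,10)]])
E
```

```text
[128.121 508.822 226.221] [-3.14  -0.     2.895] [ 1.178  0.343  1.525 -0.     1.275 -0.146] 0.15
(np.float64(312.25709059447007), np.float64(244.76444004449024)) [(np.float64(310.4023703216681), np.float64(383.04310978482397)), (np.float64(306.7103277573922), np.float64(406.63806421859937)), (np.float64(271.976737958677), np.float64(400.7146343834261))]
```

View pics/w1.png

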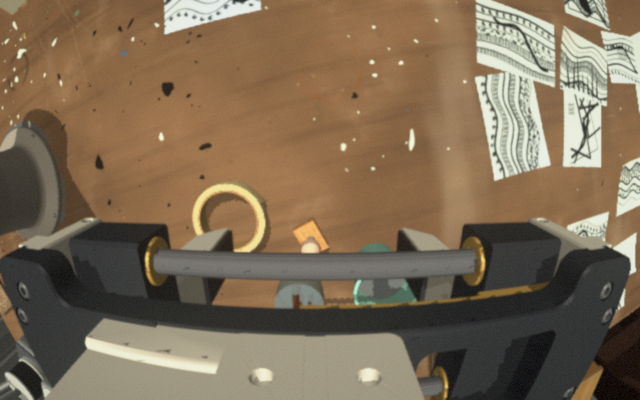

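That view is unchanged, because every key is required in each row. I'll resend it in full.

>>> carry_out(
  plan=[
    {"tx": 0,"ty": 0,"tz": 40,"rx": 0,"ry": 0,"rz": 0},
    {"tx": 0,"ty": 0,"tz": 40,"rx": 0,"ry": 0,"rz": 0},
    {"tx": 0,"ty": 0,"tz": 40,"rx": 0,"ry": 0,"rz": 0},
    {"tx": 39,"ty": -24,"tz": 0,"rx": 0,"ry": 0,"rz": -0.145},
    {"tx": 39,"ty": -24,"tz": 0,"rx": 0,"ry": 0,"rz": -0.145},
    {"tx": 39,"ty": -24,"tz": 0,"rx": 0,"ry": 0,"rz": -0.145},
    {"tx": 39,"ty": -24,"tz": 0,"rx": 0,"ry": 0,"rz": -0.145},
    {"tx": 39,"ty": -24,"tz": 0,"rx": 0,"ry": 0,"rz": -0.145},
    {"tx": 39,"ty": -24,"tz": 0,"rx": 0,"ry": 0,"rz": -0.145},
    {"tx": 39,"ty": -24,"tz": 0,"rx": 0,"ry": 0,"rz": -0.145},
    {"tx": 39,"ty": -24,"tz": 0,"rx": 0,"ry": 0,"rz": -0.145},
    {"tx": 39,"ty": -24,"tz": 0,"rx": 0,"ry": 0,"rz": -0.145},
  ],
  gripper=0,
)

```text
time: 1.4
tool_pos: [480.6, 291.8, 346.6]
tcp_rot: [-3.141, 0.0, 1.584]
contact_force: [0.6, 1.0, 0.7]
grip_width: 91.8
finger_force: 0.0
```

```bash
python3 - <<'E'
from h import *
np.set_printoptions(suppress=True,precision=3)
o=bot.get_obs(); print(o['tool_pos'],o['tcp_rot'],o['joint_positions'],o['time'])
m=bot.camera_model('wrist');snap('wrist','w2');np.save('w2.npy',m,allow_pickle=True)
print([proj('wrist',p,m) for p in [(463,418,10),(528,394,10),(498,337,10)]])
E
```

```text
[480.593 291.776 346.613] [-3.141  0.     1.584] [0.409 0.355 1.18  0.    1.607 0.396] 1.4
[(np.float64(303.22968962588084), np.float64(88.52832671826373)), (np.float64(344.2268485029277), np.float64(104.11372039608818)), (np.float64(324.7727791148046), np.float64(139.2459878238028))]
```

View pics/w2.png

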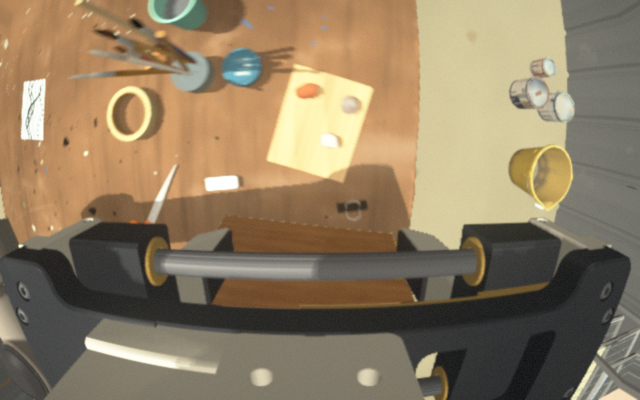

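The wrist view shows the red stone at (307,90), the grey one at (350,103) and the pale one at (330,140), all within a few pixels of prediction. The board holds no fourth stone. On to the tumbler.

>>> carry_out(
  plan=[
    {"tx": -4,"ty": -19,"tz": 0,"rx": 0,"ry": 0,"rz": -0.147},
    {"tx": -4,"ty": -19,"tz": 0,"rx": 0,"ry": 0,"rz": -0.147},
    {"tx": -4,"ty": -19,"tz": 0,"rx": 0,"ry": 0,"rz": -0.147},
    {"tx": -4,"ty": -19,"tz": 0,"rx": 0,"ry": 0,"rz": -0.147},
    {"tx": -4,"ty": -19,"tz": 0,"rx": 0,"ry": 0,"rz": -0.147},
    {"tx": -4,"ty": -19,"tz": 0,"rx": 0,"ry": 0,"rz": -0.147},
    {"tx": -4,"ty": -19,"tz": 0,"rx": 0,"ry": 0,"rz": -0.147},
    {"tx": -4,"ty": -19,"tz": 0,"rx": 0,"ry": 0,"rz": -0.147},
    {"tx": -4,"ty": -19,"tz": 0,"rx": 0,"ry": 0,"rz": -0.147},
    {"tx": -4,"ty": -19,"tz": 0,"rx": 0,"ry": 0,"rz": -0.147},
  ],
)

```text
time: 2.45
tool_pos: [438.7, 102.5, 346.6]
tcp_rot: [3.142, 0.0, 0.115]
contact_force: [-0.5, -0.0, 0.6]
grip_width: 92.0
finger_force: 0.0
```

>>> carry_out(
  plan=[
    {"tx": -4,"ty": -19,"tz": 0,"rx": 0,"ry": 0,"rz": -0.147},
    {"tx": -4,"ty": -19,"tz": 0,"rx": 0,"ry": 0,"rz": -0.147},
    {"tx": -4,"ty": -19,"tz": 0,"rx": 0,"ry": 0,"rz": -0.147},
    {"tx": -4,"ty": -19,"tz": 0,"rx": 0,"ry": 0,"rz": -0.147},
    {"tx": -4,"ty": -19,"tz": 0,"rx": 0,"ry": 0,"rz": -0.147},
    {"tx": -4,"ty": -19,"tz": 0,"rx": 0,"ry": 0,"rz": -0.147},
    {"tx": -4,"ty": -19,"tz": 0,"rx": 0,"ry": 0,"rz": -0.147},
    {"tx": -4,"ty": -19,"tz": 0,"rx": 0,"ry": 0,"rz": -0.147},
    {"tx": -4,"ty": -19,"tz": 0,"rx": 0,"ry": 0,"rz": -0.147},
    {"tx": -4,"ty": -19,"tz": 0,"rx": 0,"ry": 0,"rz": -0.147},
  ],
)

```text
time: 3.45
tool_pos: [398.8, -87.4, 346.6]
tcp_rot: [3.141, 0.0, -1.356]
contact_force: [-0.1, -1.0, -0.2]
grip_width: 92.3
finger_force: 0.0
```

```bash
python3 - <<'E'
from h import *
np.set_printoptions(suppress=True,precision=3)
o=bot.get_obs(); print(o['tool_pos'],o['tcp_rot'],o['joint_positions'],o['time'])
m=bot.camera_model('wrist');im=snap('wrist','w3');np.save('w3.npy',m,allow_pickle=True)
print({k:tuple(np.round(proj('wrist',p,m))) for k,p in dict(knob=(381,-237,186),post=(438,-288,155),peg=(325,-270,187),dial=(438,-153,135)).items()})
cv2.imwrite('pics/c3.png',cv2.resize(im[0:220,160:480,::-1],None,fx=2.5,fy=2.5,interpolation=cv2.INTER_CUBIC))
E
```

```text
[398.839 -87.411 346.644] [ 3.141  0.    -1.356] [-0.404  0.048  1.569 -0.     1.525  2.522] 3.45
{'knob': (np.float64(364.0), np.float64(53.0)), 'post': (np.float64(320.0), np.float64(8.0)), 'peg': (np.float64(421.0), np.float64(39.0)), 'dial': (np.float64(296.0), np.float64(119.0))}
```

View pics/c3.png

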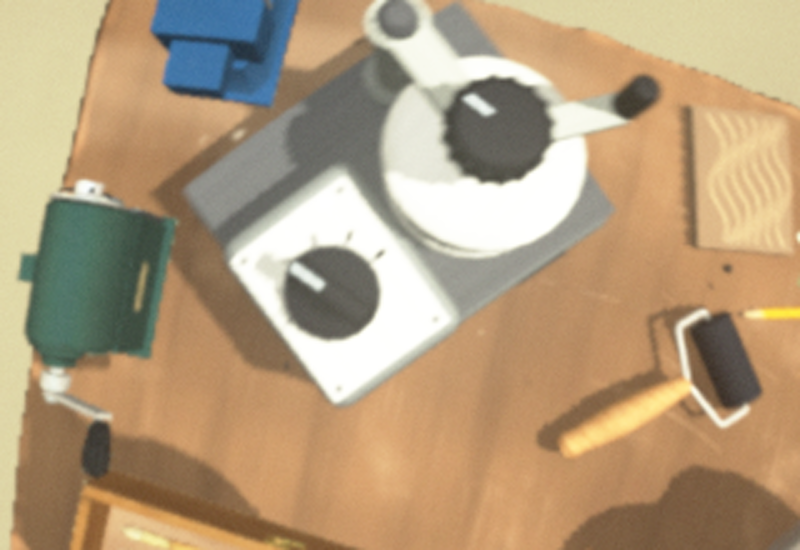

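In the crop (2.5x, offset 160,0) the knob top is at (503,128), the peg top at (640,93) and the post cap at (398,18). The dial skirt is at (332,292). Its white line points up-left, just short of the three visible marks at (310,243), (348,237) and (378,255).

```bash
python3 - <<'E'
from h import *
np.set_printoptions(suppress=True,precision=1)
m=np.load('w3.npy',allow_pickle=True).item()
c=lambda u,v:(160+u/2.5,v/2.5)
for k,u,v,z in [('knob',503,128,186),('post',398,18,155),('peg',640,93,187),('skirt',332,292,106),('b0',292,265,135),('b1',362,310,135),('m',310,243,100),('m',348,237,100),('m',378,255,100),('cs',232,265,100),('cs',345,170,100),('cs',458,322,100),('cs',340,405,100)]:
    print(k,onz('wrist',*c(u,v),z,m))
im=cv2.imread('pics/w3.png')
k=(im.max(2)<75).astype(np.uint8)
n,l,s,ce=cv2.connectedComponentsWithStats(k[:220])
for i in range(1,n):
    if s[i,4]>150: print(s[i],ce[i])
# knob from the top view with circle fit
im=cv2.imread('pics/top0.png');k=(im.max(2)<75).astype(np.uint8)[170:260,380:472]
n,l,s,ce=cv2.connectedComponentsWithStats(k)
for i in range(1,n):
    if s[i,4]>60: print('top',s[i],ce[i],onz('top',*(s[i,:2]+s[i,2:4]/2-.5+[380,170]),176))
E
```

```text
knob [ 384.6 -237.6  186. ]
post [ 439.2 -288.4  155. ]
peg [ 330.8 -270.1  187. ]
skirt [ 444.1 -155.2  106. ]
b0 [ 463.3 -163.8  135. ]
b1 [ 426.2 -149.3  135. ]
m [ 461.2 -178.2  100. ]
m [ 442.5 -185.2  100. ]
m [ 425.4 -179.1  100. ]
cs [ 499.2 -159.4  100. ]
cs [ 451.7 -219.9  100. ]
cs [ 377.4 -153.9  100. ]
cs [428.3 -98.  100. ]
[437 129  19  33 183] [445.4 146.1]
[194 169   9  21 155] [198.3 179.5]
top [ 19  25  17  18 145] [26.4 33.7] [ 429.3 -143.2  176. ]
top [ 54  42  18  18 105] [62.3 50.5] [ 384.  -237.2  176. ]
```

>>> carry_out(
  plan=[
    {"tx": -3,"ty": -30,"tz": -25,"rx": 0,"ry": 0,"rz": 0},
    {"tx": -3,"ty": -30,"tz": -25,"rx": 0,"ry": 0,"rz": 0},
    {"tx": -3,"ty": -30,"tz": -25,"rx": 0,"ry": 0,"rz": 0},
    {"tx": -3,"ty": -30,"tz": -25,"rx": 0,"ry": 0,"rz": 0},
    {"tx": -3,"ty": -30,"tz": -25,"rx": 0,"ry": 0,"rz": 0},
    {"tx": 0,"ty": 0,"tz": -10,"rx": 0,"ry": 0,"rz": 0},
    {"tx": 0,"ty": 0,"tz": -10,"rx": 0,"ry": 0,"rz": 0},
    {"tx": 0,"ty": 0,"tz": 0,"rx": 0,"ry": 0,"rz": 0},
  ],
  gripper=0.35,
)

```text
time: 4.3
tool_pos: [384.0, -235.6, 200.9]
tcp_rot: [3.14, 0.002, -1.349]
contact_force: [0.8, -0.2, 0.3]
grip_width: 59.8
finger_force: 0.0
```

>>> carry_out(
  plan=[
    {"tx": 0,"ty": 0,"tz": -10,"rx": 0,"ry": 0,"rz": 0},
    {"tx": 0,"ty": 0,"tz": -10,"rx": 0,"ry": 0,"rz": 0},
    {"tx": 0,"ty": 0,"tz": -10,"rx": 0,"ry": 0,"rz": 0},
    {"tx": 0,"ty": 0,"tz": -10,"rx": 0,"ry": 0,"rz": 0},
    {"tx": 0,"ty": 0,"tz": 0,"rx": 0,"ry": 0,"rz": 0},
  ],
)

```text
time: 4.8
tool_pos: [383.6, -236.2, 160.3]
tcp_rot: [3.14, 0.002, -1.35]
contact_force: [-0.2, 0.7, 0.3]
grip_width: 59.6
finger_force: 0.0
```

>>> carry_out(
  plan=[
    {"tx": 0,"ty": 0,"tz": 0,"rx": 0,"ry": 0,"rz": 0},
    {"tx": 0,"ty": 0,"tz": 0,"rx": 0,"ry": 0,"rz": 0},
    {"tx": 0,"ty": 0,"tz": 0,"rx": 0,"ry": 0,"rz": 0},
    {"tx": 0,"ty": 0,"tz": 0,"rx": 0,"ry": 0,"rz": 0},
    {"tx": 0,"ty": 0,"tz": 0,"rx": 0,"ry": 0,"rz": 0},
  ],
  gripper=1,
)

```text
time: 5.3
tool_pos: [384.7, -237.2, 162.1]
tcp_rot: [-3.141, -0.001, -1.35]
contact_force: [3.1, -0.1, -0.5]
grip_width: 46.5
finger_force: 30.0
```

>>> carry_out(
  plan=[
    {"tx": 0,"ty": 0,"tz": 0.4,"rx": 0,"ry": 0,"rz": 0.14},
    {"tx": 0,"ty": 0,"tz": 0.4,"rx": 0,"ry": 0,"rz": 0.14},
    {"tx": 0,"ty": 0,"tz": 0.4,"rx": 0,"ry": 0,"rz": 0.14},
    {"tx": 0,"ty": 0,"tz": 0.4,"rx": 0,"ry": 0,"rz": 0.14},
    {"tx": 0,"ty": 0,"tz": 0.4,"rx": 0,"ry": 0,"rz": 0.14},
    {"tx": 0,"ty": 0,"tz": 0.4,"rx": 0,"ry": 0,"rz": 0.14},
    {"tx": 0,"ty": 0,"tz": 0.4,"rx": 0,"ry": 0,"rz": 0.14},
    {"tx": 0,"ty": 0,"tz": 0.4,"rx": 0,"ry": 0,"rz": 0.14},
    {"tx": 0,"ty": 0,"tz": 0.4,"rx": 0,"ry": 0,"rz": 0.14},
    {"tx": 0,"ty": 0,"tz": 0.4,"rx": 0,"ry": 0,"rz": 0.14},
  ],
)

```text
time: 6.3
tool_pos: [382.9, -240.0, 166.2]
tcp_rot: [3.136, 0.003, 0.056]
contact_force: [-7.8, -14.3, -1.6]
grip_width: 46.9
finger_force: 30.0
```

```bash
python3 - <<'E'
from h import *
o=bot.get_obs(); print({k:np.round(v,2) for k,v in o.items()})
E
```

```text
{'time': np.float64(6.3), 'joint_positions': array([-0.73,  0.27,  1.81, -0.01,  1.06,  0.79]), 'dq': array([-0.  , -0.  , -0.01, -0.01,  0.01, -1.39]), 'tau': array([  7.46, -36.8 , -20.08,   4.27,   1.07,   1.65]), 'tool_pos': array([ 382.86, -239.95,  166.15]), 'tcp_rot': array([3.14, 0.  , 0.06]), 'contact_force': array([ -7.8 , -14.28,  -1.61]), 'moment': array([-2.58,  1.46, -0.16]), 'finger_force': np.float64(29.99), 'grip_width': np.float64(46.89)}
```

>>> carry_out(
  plan=[
    {"tx": -0.7,"ty": -1,"tz": 0.4,"rx": 0,"ry": 0,"rz": 0.14},
    {"tx": -0.7,"ty": -1,"tz": 0.4,"rx": 0,"ry": 0,"rz": 0.14},
    {"tx": 0,"ty": -1,"tz": 0.4,"rx": 0,"ry": 0,"rz": 0.14},
    {"tx": 0,"ty": 0,"tz": 0.4,"rx": 0,"ry": 0,"rz": 0.14},
    {"tx": 0,"ty": 0,"tz": 0.4,"rx": 0,"ry": 0,"rz": 0.14},
    {"tx": 0,"ty": 0,"tz": 0.4,"rx": 0,"ry": 0,"rz": 0.14},
    {"tx": 0,"ty": 0,"tz": 0.4,"rx": 0,"ry": 0,"rz": 0.14},
    {"tx": 0,"ty": 0,"tz": 0.4,"rx": 0,"ry": 0,"rz": 0.14},
    {"tx": 0,"ty": 0,"tz": 0.4,"rx": 0,"ry": 0,"rz": 0.14},
    {"tx": 0,"ty": 0,"tz": 0.4,"rx": 0,"ry": 0,"rz": 0.14},
  ],
)

```text
time: 7.3
tool_pos: [385.2, -243.2, 170.3]
tcp_rot: [3.135, 0.006, 1.455]
contact_force: [8.8, -11.1, -9.7]
grip_width: 46.5
finger_force: 30.0
```

>>> carry_out(
  plan=[
    {"tx": 0.6,"ty": 0,"tz": 0.3,"rx": 0,"ry": 0,"rz": 0.14},
    {"tx": 0.6,"ty": 0,"tz": 0.3,"rx": 0,"ry": 0,"rz": 0.14},
    {"tx": 0.6,"ty": 0,"tz": 0.3,"rx": 0,"ry": 0,"rz": 0.14},
    {"tx": 0.6,"ty": 0,"tz": 0.3,"rx": 0,"ry": 0,"rz": 0.14},
    {"tx": 0.6,"ty": 0,"tz": 0.3,"rx": 0,"ry": 0,"rz": 0.14},
    {"tx": 0.6,"ty": 0,"tz": 0.3,"rx": 0,"ry": 0,"rz": 0.14},
    {"tx": 0.6,"ty": 0,"tz": 0.3,"rx": 0,"ry": 0,"rz": 0.14},
    {"tx": 0.6,"ty": 0,"tz": 0.3,"rx": 0,"ry": 0,"rz": 0.14},
    {"tx": 0.3,"ty": 0,"tz": 0.3,"rx": 0,"ry": 0,"rz": 0.14},
    {"tx": 0,"ty": 0,"tz": 0,"rx": 0,"ry": 0,"rz": 0},
  ],
)

```text
time: 8.3
tool_pos: [386.3, -241.1, 173.0]
tcp_rot: [-3.138, -0.002, 2.713]
contact_force: [-7.7, -3.7, 5.6]
grip_width: 46.5
finger_force: 30.0
```

```bash
python3 - <<'E'
from h import *
o=bot.get_obs(); print({k:np.round(v,2) for k,v in o.items()})
E
```

```text
{'time': np.float64(8.3), 'joint_positions': array([-0.72,  0.27,  1.79, -0.  ,  1.08, -1.86]), 'dq': array([ 0.  ,  0.  ,  0.  ,  0.01, -0.  ,  0.1 ]), 'tau': array([  3.79, -34.18, -21.63,   2.05,  -0.84,  -1.53]), 'tool_pos': array([ 386.33, -241.06,  173.03]), 'tcp_rot': array([-3.14, -0.  ,  2.71]), 'contact_force': array([-7.73, -3.74,  5.58]), 'moment': array([-0.65,  1.24, -0.28]), 'finger_force': np.float64(30.0), 'grip_width': np.float64(46.53)}
```

The lid has turned 4.06 rad and risen about 11 mm. I'll release it and go to the peg.

>>> carry_out(
  plan=[
    {"tx": 0,"ty": 0,"tz": 0,"rx": 0,"ry": 0,"rz": 0},
    {"tx": 0,"ty": 0,"tz": 0,"rx": 0,"ry": 0,"rz": 0},
    {"tx": 0,"ty": 0,"tz": 0,"rx": 0,"ry": 0,"rz": 0},
    {"tx": 0,"ty": 0,"tz": 20,"rx": 0,"ry": 0,"rz": 0},
    {"tx": 0,"ty": 0,"tz": 30,"rx": 0,"ry": 0,"rz": 0},
    {"tx": 0,"ty": 0,"tz": 30,"rx": 0,"ry": 0,"rz": -0.143},
    {"tx": 0,"ty": 0,"tz": 0,"rx": 0,"ry": 0,"rz": -0.143},
    {"tx": 0,"ty": 0,"tz": 0,"rx": 0,"ry": 0,"rz": -0.143},
    {"tx": 0,"ty": 0,"tz": 0,"rx": 0,"ry": 0,"rz": -0.143},
    {"tx": 0,"ty": 0,"tz": 0,"rx": 0,"ry": 0,"rz": -0.143},
    {"tx": 0,"ty": 0,"tz": 0,"rx": 0,"ry": 0,"rz": -0.143},
    {"tx": 0,"ty": 0,"tz": 0,"rx": 0,"ry": 0,"rz": -0.143},
  ],
  gripper=0.35,
)

```text
time: 9.5
tool_pos: [388.0, -239.6, 252.3]
tcp_rot: [-3.142, -0.0, 1.703]
contact_force: [-0.0, -0.9, -0.1]
grip_width: 59.6
finger_force: 0.0
```

>>> carry_out(
  plan=[
    {"tx": 0,"ty": 0,"tz": 0,"rx": 0,"ry": 0,"rz": -0.143},
    {"tx": 0,"ty": 0,"tz": 0,"rx": 0,"ry": 0,"rz": -0.143},
    {"tx": 0,"ty": 0,"tz": 0,"rx": 0,"ry": 0,"rz": -0.143},
    {"tx": 0,"ty": 0,"tz": 0,"rx": 0,"ry": 0,"rz": -0.143},
    {"tx": 0,"ty": 0,"tz": 0,"rx": 0,"ry": 0,"rz": -0.143},
    {"tx": 0,"ty": 0,"tz": 0,"rx": 0,"ry": 0,"rz": -0.143},
    {"tx": 0,"ty": 0,"tz": 0,"rx": 0,"ry": 0,"rz": -0.143},
    {"tx": 0,"ty": 0,"tz": 0,"rx": 0,"ry": 0,"rz": -0.143},
    {"tx": 0,"ty": 0,"tz": 0,"rx": 0,"ry": 0,"rz": -0.143},
    {"tx": 0,"ty": 0,"tz": 0,"rx": 0,"ry": 0,"rz": -0.143},
    {"tx": 0,"ty": 0,"tz": 0,"rx": 0,"ry": 0,"rz": -0.143},
    {"tx": 0,"ty": 0,"tz": 0,"rx": 0,"ry": 0,"rz": -0.143},
  ],
  gripper=0.5,
)

```text
time: 10.7
tool_pos: [388.0, -239.6, 252.3]
tcp_rot: [-3.141, 0.0, -0.013]
contact_force: [0.4, 0.1, 0.5]
grip_width: 45.9
finger_force: 0.0
```

```bash
python3 - <<'E'
from h import *
o=bot.get_obs(); print({k:np.round(v,2) for k,v in o.items() if k in('tool_pos','tcp_rot','joint_positions','contact_force')})
m=bot.camera_model('wrist')
print({k:tuple(np.round(proj('wrist',p,m))) for k,p in dict(knob=(384,-240,197),post=(438,-289,155),peg=(328,-272,187),dial=(444,-155,135)).items()})
im=bot.capture('top');b=cv2.resize(im[170:260,380:472,::-1],None,fx=6,fy=6,interpolation=cv2.INTER_CUBIC);cv2.imwrite('pics/t4.png',b)
E
```

```text
{'joint_positions': array([-0.72,  0.19,  1.66,  0.  ,  1.29,  0.86]), 'tool_pos': array([ 387.98, -239.62,  252.27]), 'tcp_rot': array([-3.14,  0.  , -0.01]), 'contact_force': array([0.39, 0.06, 0.47])}
{'knob': (np.float64(317.0), np.float64(225.0)), 'post': (np.float64(375.0), np.float64(146.0)), 'peg': (np.float64(356.0), np.float64(285.0)), 'dial': (np.float64(222.0), np.float64(141.0))}
```

>>> carry_out(
  plan=[
    {"tx": -15,"ty": -8,"tz": 0,"rx": 0,"ry": 0,"rz": -0.03},
    {"tx": -15,"ty": -8,"tz": 0,"rx": 0,"ry": 0,"rz": -0.03},
    {"tx": -15,"ty": -8,"tz": 0,"rx": 0,"ry": 0,"rz": -0.03},
    {"tx": -15,"ty": -9,"tz": 0,"rx": 0,"ry": 0,"rz": -0.03},
    {"tx": 0,"ty": 0,"tz": -20,"rx": 0,"ry": 0,"rz": 0},
    {"tx": 0,"ty": 0,"tz": -20,"rx": 0,"ry": 0,"rz": 0},
    {"tx": 0,"ty": 0,"tz": -16,"rx": 0,"ry": 0,"rz": 0},
    {"tx": 0,"ty": 0,"tz": -16,"rx": 0,"ry": 0,"rz": 0},
    {"tx": 0,"ty": 0,"tz": -16,"rx": 0,"ry": 0,"rz": 0},
    {"tx": 0,"ty": 0,"tz": 0,"rx": 0,"ry": 0,"rz": 0},
  ],
  gripper=0.5,
)

```text
time: 11.75
tool_pos: [327.2, -271.8, 162.8]
tcp_rot: [-3.139, 0.003, -0.125]
contact_force: [0.0, 0.8, 0.5]
grip_width: 46.1
finger_force: 0.0
```

>>> carry_out(
  plan=[
    {"tx": 0,"ty": 0,"tz": 0,"rx": 0,"ry": 0,"rz": 0},
    {"tx": 0,"ty": 0,"tz": 0,"rx": 0,"ry": 0,"rz": 0},
    {"tx": 0,"ty": 0,"tz": 0,"rx": 0,"ry": 0,"rz": 0},
    {"tx": 0,"ty": 0,"tz": 0,"rx": 0,"ry": 0,"rz": 0},
  ],
  gripper=1,
)

```text
time: 12.15
tool_pos: [328.2, -273.3, 165.1]
tcp_rot: [3.14, -0.001, -0.127]
contact_force: [-1.9, -2.6, 0.8]
grip_width: 18.5
finger_force: 1.4
```

```bash
python3 - <<'E'
from h import *
o=bot.get_obs();print(o['grip_width'],o['tool_pos'])
t=2.999+np.arange(19)*.1
P=111*np.c_[np.cos(t),np.sin(t)];D=np.diff(P,axis=0)
for d in D: print(np.round(d,1).tolist())
E
```

```text
18.47965643249682 [ 328.15562741 -273.2945146   165.05241106]
[-1.0, -11.0]
[0.1, -11.1]
[1.2, -11.0]
[2.3, -10.9]
[3.4, -10.6]
[4.4, -10.2]
[5.4, -9.7]
[6.3, -9.1]
[7.2, -8.4]
[8.0, -7.7]
[8.7, -6.8]
[9.4, -5.9]
[9.9, -5.0]
[10.4, -3.9]
[10.7, -2.9]
[10.9, -1.8]
[11.1, -0.7]
[11.1, 0.4]
```

>>> carry_out(
  plan=[
    {"tx": 0,"ty": 0,"tz": 0,"rx": 0,"ry": 0,"rz": 0},
    {"tx": 0,"ty": 0,"tz": 0,"rx": 0,"ry": 0,"rz": 0},
    {"tx": -1,"ty": -11,"tz": 0,"rx": 0,"ry": 0,"rz": 0.1},
    {"tx": 0.1,"ty": -11.1,"tz": 0,"rx": 0,"ry": 0,"rz": 0.1},
    {"tx": 1.2,"ty": -11,"tz": 0,"rx": 0,"ry": 0,"rz": 0.1},
    {"tx": 2.3,"ty": -10.9,"tz": 0,"rx": 0,"ry": 0,"rz": 0.1},
    {"tx": 3.4,"ty": -10.6,"tz": 0,"rx": 0,"ry": 0,"rz": 0.1},
    {"tx": 0,"ty": 0,"tz": 0,"rx": 0,"ry": 0,"rz": 0},
  ],
  gripper=0.82,
)

```text
time: 12.95
tool_pos: [334.1, -327.9, 164.3]
tcp_rot: [-3.141, -0.0, 0.373]
contact_force: [1.0, -0.7, 0.4]
grip_width: 16.9
finger_force: 0.0
```

```bash
python3 - <<'E'
from h import *
o=bot.get_obs(); print({k:np.round(v,2) for k,v in o.items()})
im=bot.capture('top');b=cv2.resize(im[170:260,380:472,::-1],None,fx=6,fy=6,interpolation=cv2.INTER_CUBIC);cv2.imwrite('pics/t5.png',b)
E
```

```text
{'time': np.float64(12.95), 'joint_positions': array([-0.94,  0.3 ,  1.77,  0.  ,  1.07,  0.26]), 'dq': array([ 0.01, -0.02,  0.03,  0.  , -0.01,  0.11]), 'tau': array([ -0.27, -38.08, -22.13,   0.08,   0.11,  -1.14]), 'tool_pos': array([ 334.13, -327.89,  164.25]), 'tcp_rot': array([-3.14, -0.  ,  0.37]), 'contact_force': array([ 1.  , -0.67,  0.4 ]), 'moment': array([-0.13,  0.17,  0.05]), 'finger_force': np.float64(0.0), 'grip_width': np.float64(16.91)}
```

View pics/t5.png

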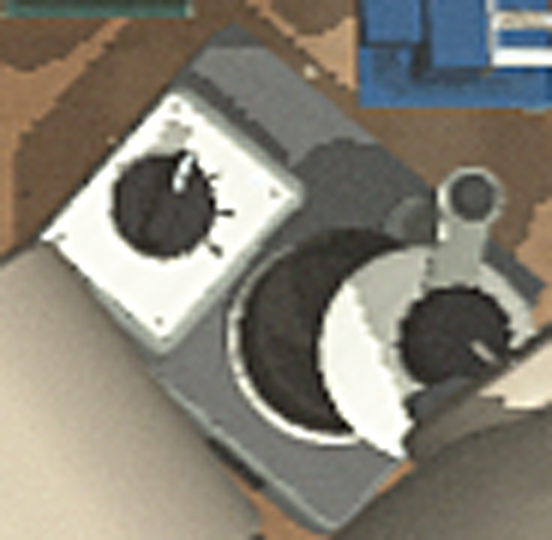

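The lid is swinging with the peg. The drum mouth has opened at crop (315,335) and the lid is now at (435,350). I'll continue the arc.

>>> carry_out(
  plan=[
    {"tx": 4.4,"ty": -10.2,"tz": 0,"rx": 0,"ry": 0,"rz": 0.1},
    {"tx": 5.4,"ty": -9.7,"tz": 0,"rx": 0,"ry": 0,"rz": 0.1},
    {"tx": 6.3,"ty": -9.1,"tz": 0,"rx": 0,"ry": 0,"rz": 0.1},
    {"tx": 7.2,"ty": -8.4,"tz": 0,"rx": 0,"ry": 0,"rz": 0.1},
    {"tx": 8,"ty": -7.7,"tz": 0,"rx": 0,"ry": 0,"rz": 0.1},
    {"tx": 8.7,"ty": -6.8,"tz": 0,"rx": 0,"ry": 0,"rz": 0.1},
  ],
)

```text
time: 13.6
tool_pos: [373.1, -378.6, 164.1]
tcp_rot: [-3.139, -0.0, 0.974]
contact_force: [-3.0, 0.2, 1.3]
grip_width: 16.5
finger_force: 1.6
```

>>> carry_out(
  plan=[
    {"tx": 9.4,"ty": -5.9,"tz": 0,"rx": 0,"ry": 0,"rz": 0.1},
    {"tx": 9.9,"ty": -5,"tz": 0,"rx": 0,"ry": 0,"rz": 0.1},
    {"tx": 10.4,"ty": -3.9,"tz": 0,"rx": 0,"ry": 0,"rz": 0.1},
    {"tx": 10.7,"ty": -2.9,"tz": 0,"rx": 0,"ry": 0,"rz": 0.1},
    {"tx": 10.9,"ty": -1.8,"tz": 0,"rx": 0,"ry": 0,"rz": 0.1},
    {"tx": 11.1,"ty": -0.7,"tz": 0,"rx": 0,"ry": 0,"rz": 0.1},
    {"tx": 0,"ty": 0,"tz": 0,"rx": 0,"ry": 0,"rz": 0},
  ],
)

```text
time: 14.3
tool_pos: [437.0, -399.0, 164.2]
tcp_rot: [3.141, -0.0, 1.572]
contact_force: [1.0, 0.2, -0.8]
grip_width: 16.4
finger_force: 0.0
```

>>> carry_out(
  plan=[
    {"tx": 0,"ty": 0,"tz": 0,"rx": 0,"ry": 0,"rz": 0},
    {"tx": 0,"ty": 0,"tz": 0,"rx": 0,"ry": 0,"rz": 0},
    {"tx": 0,"ty": 0,"tz": 20,"rx": 0,"ry": 0,"rz": 0},
    {"tx": 0,"ty": 0,"tz": 35,"rx": 0,"ry": 0,"rz": 0},
    {"tx": 0,"ty": 0,"tz": 45,"rx": 0,"ry": 0,"rz": 0},
    {"tx": 0,"ty": 0,"tz": 45,"rx": 0,"ry": 0,"rz": 0},
    {"tx": 0,"ty": 0,"tz": 40,"rx": 0,"ry": 0,"rz": 0},
    {"tx": 3,"ty": 43,"tz": 0,"rx": 0,"ry": 0,"rz": 0},
    {"tx": 3,"ty": 43,"tz": 0,"rx": 0,"ry": 0,"rz": 0},
    {"tx": 3,"ty": 43,"tz": 0,"rx": 0,"ry": 0,"rz": 0},
    {"tx": 3,"ty": 43,"tz": 0,"rx": 0,"ry": 0,"rz": 0},
    {"tx": 3,"ty": 43,"tz": 0,"rx": 0,"ry": 0,"rz": 0},
  ],
  gripper=0.5,
)

```text
time: 15.5
tool_pos: [450.7, -182.8, 349.6]
tcp_rot: [3.141, -0.0, 1.57]
contact_force: [-0.1, -0.4, 0.4]
grip_width: 45.8
finger_force: 0.0
```

>>> carry_out(
  plan=[
    {"tx": 3,"ty": 43,"tz": 0,"rx": 0,"ry": 0,"rz": 0},
    {"tx": 3,"ty": 43,"tz": 0,"rx": 0,"ry": 0,"rz": 0},
    {"tx": 3,"ty": 43,"tz": 0,"rx": 0,"ry": 0,"rz": 0},
    {"tx": 3,"ty": 43,"tz": 0,"rx": 0,"ry": 0,"rz": 0},
    {"tx": 3,"ty": 43,"tz": 0,"rx": 0,"ry": 0,"rz": 0},
    {"tx": 3,"ty": 43,"tz": 0,"rx": 0,"ry": 0,"rz": 0},
    {"tx": 3,"ty": 43,"tz": 0,"rx": 0,"ry": 0,"rz": 0},
    {"tx": 3,"ty": 43,"tz": 0,"rx": 0,"ry": 0,"rz": 0},
    {"tx": 3,"ty": 43,"tz": 0,"rx": 0,"ry": 0,"rz": 0},
    {"tx": 3,"ty": 43,"tz": 0,"rx": 0,"ry": 0,"rz": 0},
    {"tx": 3,"ty": 43,"tz": 0,"rx": 0,"ry": 0,"rz": 0},
    {"tx": 0,"ty": 0,"tz": 0,"rx": 0,"ry": 0,"rz": 0},
  ],
  gripper=0.25,
)

```text
time: 16.7
tool_pos: [483.4, 292.6, 348.6]
tcp_rot: [-3.14, -0.001, 1.576]
contact_force: [0.1, -1.0, -0.3]
grip_width: 68.6
finger_force: 0.0
```

```bash
cat > st.py <<'E'
from h import *
np.set_printoptions(suppress=True,precision=1)
# stones: not wood-coloured blobs inside the board's convex hull, wrist view
def stones(save=None):
    o=bot.get_obs(); print('tcp',o['tool_pos'],o['tcp_rot'])
    m=bot.camera_model('wrist'); im=snap('wrist',save or 'tmp')
    hsv=cv2.cvtColor(im,cv2.COLOR_RGB2HSV).astype(int)
    poly=np.array([proj('wrist',p,m) for p in [(556,435,3),(523,265,3),(399,294,3),(440,460,3)]],np.int32)
    roi=np.zeros(im.shape[:2],np.uint8); cv2.fillConvexPoly(roi,poly,1)
    red=(hsv[...,0]<11)&(hsv[...,1]>140)
    grey=(hsv[...,1]<60)
    for nm,k in(('red',red),('grey',grey)):
        k=cv2.morphologyEx((k&(roi>0)).astype(np.uint8),cv2.MORPH_OPEN,np.ones((2,2)))
        for c in cv2.findContours(k,cv2.RETR_EXTERNAL,cv2.CHAIN_APPROX_NONE)[0]:
            if cv2.contourArea(c)<40: continue
            P=np.array([onz('wrist',*q,13,m)[:2] for q in c[:,0].astype(float)],np.float32)
            (cx,cy),(w,h),a=cv2.minAreaRect(P); 
            if w<h: w,h,a=h,w,a+90
            u,v=c[:,0].mean(0); print(nm,'px',u,v,'xy',cx,cy,'size',w,h,'long axis rad',round(np.radians((a+90)%180-90),2))
if __name__=='__main__': stones('w6')
E
python3 st.py
```

```text
tcp [483.4 292.6 348.6] [-3.1 -0.   1.6]
grey px 325.66 141.38 xy 503.0827941894531 335.7434997558594 size 29.11628532409668 21.473512649536133 long axis rad -0.09
grey px 287.3421052631579 117.5 xy 441.85211181640625 373.0940246582031 size 60.43516540527344 8.384390830993652 long axis rad 1.4
grey px 346.02272727272725 105.18181818181819 xy 533.9885864257812 392.69873046875 size 24.257450103759766 22.25095558166504 long axis rad -1.56
```

```bash
python3 - <<'E'
import cv2
im=cv2.imread('pics/w6.png');cv2.imwrite('pics/c6.png',cv2.resize(im[50:200,250:420],None,fx=4,fy=4,interpolation=cv2.INTER_CUBIC))
E
```

```text
(no output)
```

View pics/c6.png

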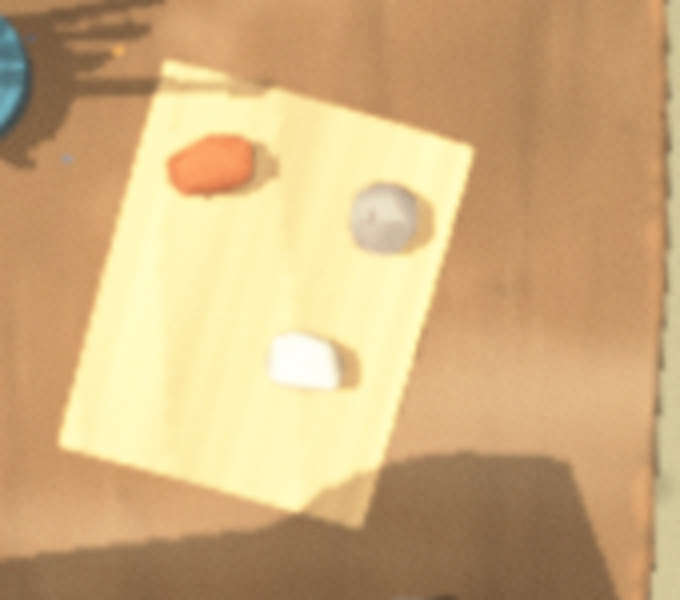

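The wrist crop (4x, offset 250,50) shows the same three stones: red at (212,165), grey at (385,217) and pale at (305,361). The red and pale ones have their long axes nearly along world x. I'll get their positions and pick the pale one first.

```bash
python3 - <<'E'
from h import *
np.set_printoptions(suppress=True,precision=2)
print(bot.get_obs()['tool_pos'])
c=lambda u,v:(250+u/4,50+v/4)
for k,u,v in[('red',212,165),('grey',385,217),('pale',305,361),('r0',172,172),('r1',252,150),('p0',270,352),('p1',340,368),('e',355,200)]: print(k,onz('wrist',*c(u,v),13))
E
```

```text
[483.56 290.34 348.73]
red [466.5  412.12  13.  ]
grey [534.72 391.83  13.  ]
pale [503.4  333.77  13.  ]
r0 [450.75 409.46  13.  ]
r1 [482.2  418.14  13.  ]
p0 [489.5  337.29  13.  ]
p1 [517.35 331.09  13.  ]
e [522.8  398.41  13.  ]
```

>>> carry_out(
  plan=[
    {"tx": 1.7,"ty": 4.4,"tz": -28,"rx": 0,"ry": 0,"rz": 0.137},
    {"tx": 1.7,"ty": 4.4,"tz": -28,"rx": 0,"ry": 0,"rz": 0.137},
    {"tx": 1.7,"ty": 4.4,"tz": -28,"rx": 0,"ry": 0,"rz": 0.137},
    {"tx": 1.7,"ty": 4.4,"tz": -28,"rx": 0,"ry": 0,"rz": 0.137},
    {"tx": 1.7,"ty": 4.4,"tz": -28,"rx": 0,"ry": 0,"rz": 0.137},
    {"tx": 1.7,"ty": 4.4,"tz": -28,"rx": 0,"ry": 0,"rz": 0.137},
    {"tx": 1.7,"ty": 4.4,"tz": -28,"rx": 0,"ry": 0,"rz": 0.137},
    {"tx": 1.7,"ty": 4.4,"tz": -28,"rx": 0,"ry": 0,"rz": 0.137},
    {"tx": 1.7,"ty": 4.4,"tz": -28,"rx": 0,"ry": 0,"rz": 0.137},
    {"tx": 1.7,"ty": 4.4,"tz": -28,"rx": 0,"ry": 0,"rz": 0.137},
    {"tx": 0,"ty": 0,"tz": -20,"rx": 0,"ry": 0,"rz": 0},
    {"tx": 0,"ty": 0,"tz": 0,"rx": 0,"ry": 0,"rz": 0},
  ],
  gripper=0.4,
)

```text
time: 17.95
tool_pos: [499.7, 330.3, 46.9]
tcp_rot: [-3.138, -0.005, 2.94]
contact_force: [-0.2, 0.2, -0.1]
grip_width: 55.2
finger_force: 0.0
```

```bash
python3 - <<'E'
from h import *
for i in range(3): bot.capture('top'); o=bot.get_obs(); print(o['tool_pos'],o['tcp_rot'][2],o['joint_positions'])
E
```

```text
[500.81290477 330.93476308  48.84860073] 2.940271539436799 [ 4.56354934e-01  6.62438425e-01  1.51671945e+00 -1.11863630e-04
  9.65120445e-01 -9.13058243e-01]
[501.71149894 331.5525871   50.13718208] 2.9405791602471956 [ 4.56588597e-01  6.61018343e-01  1.51516716e+00 -3.83196922e-05
  9.65241744e-01 -9.13172433e-01]
[502.16789789 331.98856699  50.88925024] 2.9409985308904387 [ 4.56894326e-01  6.60140284e-01  1.51437050e+00 -9.47322048e-06
  9.65184797e-01 -9.13303361e-01]
```

>>> carry_out(
  plan=[
    {"tx": 0,"ty": 1,"tz": -14,"rx": 0,"ry": 0,"rz": 0},
    {"tx": -1,"ty": 1,"tz": -12,"rx": 0,"ry": 0,"rz": 0},
    {"tx": 0,"ty": 0,"tz": -8,"rx": 0,"ry": 0,"rz": 0},
    {"tx": 0,"ty": 0,"tz": -5,"rx": 0,"ry": 0,"rz": 0},
    {"tx": 0,"ty": 0,"tz": -3,"rx": 0,"ry": 0,"rz": 0},
    {"tx": 0,"ty": 0,"tz": -2,"rx": 0,"ry": 0,"rz": 0},
    {"tx": 0,"ty": 0,"tz": -1,"rx": 0,"ry": 0,"rz": 0},
    {"tx": 0,"ty": 0,"tz": 0,"rx": 0,"ry": 0,"rz": 0},
  ],
)

```text
time: 18.9
tool_pos: [500.4, 334.5, 4.5]
tcp_rot: [3.141, 0.0, 2.943]
contact_force: [0.4, 0.0, 0.2]
grip_width: 55.0
finger_force: 0.0
```

>>> carry_out(
  plan=[
    {"tx": 0,"ty": 0,"tz": 0,"rx": 0,"ry": 0,"rz": 0},
    {"tx": 0,"ty": 0,"tz": 0,"rx": 0,"ry": 0,"rz": 0},
    {"tx": 0,"ty": 0,"tz": 0,"rx": 0,"ry": 0,"rz": 0},
    {"tx": 0,"ty": 0,"tz": 0,"rx": 0,"ry": 0,"rz": 0},
    {"tx": 0,"ty": 0,"tz": 0,"rx": 0,"ry": 0,"rz": 0},
    {"tx": 0,"ty": 0,"tz": 0,"rx": 0,"ry": 0,"rz": 0},
  ],
  gripper=1,
)

```text
time: 19.5
tool_pos: [500.4, 334.4, 4.5]
tcp_rot: [3.141, 0.0, 2.943]
contact_force: [0.8, -0.5, 0.7]
grip_width: 21.6
finger_force: 30.0
```

>>> carry_out(
  plan=[
    {"tx": 0,"ty": 0,"tz": 15,"rx": 0,"ry": 0,"rz": 0},
    {"tx": 0,"ty": 0,"tz": 30,"rx": 0,"ry": 0,"rz": 0},
    {"tx": 0,"ty": 0,"tz": 40,"rx": 0,"ry": 0,"rz": 0},
    {"tx": 0,"ty": 0,"tz": 40,"rx": 0,"ry": 0,"rz": 0},
    {"tx": 0,"ty": 0,"tz": 40,"rx": 0,"ry": 0,"rz": 0},
    {"tx": 0,"ty": 0,"tz": 40,"rx": 0,"ry": 0,"rz": 0},
    {"tx": 0,"ty": 0,"tz": 40,"rx": 0,"ry": 0,"rz": 0},
    {"tx": 0,"ty": 0,"tz": 40,"rx": 0,"ry": 0,"rz": 0},
    {"tx": 0,"ty": 0,"tz": 40,"rx": 0,"ry": 0,"rz": 0},
    {"tx": 0,"ty": 0,"tz": 0,"rx": 0,"ry": 0,"rz": 0},
  ],
)

```text
time: 20.5
tool_pos: [501.6, 335.1, 337.3]
tcp_rot: [3.134, 0.01, 2.943]
contact_force: [0.3, 0.2, 0.8]
grip_width: 21.8
finger_force: 30.0
```

The pale stone is held. I'll carry it over the box to the drum, turning the hand to yaw 2.04 so its body clears the post and the swung-out knob.

>>> carry_out(
  plan=[
    {"tx": -8,"ty": -41,"tz": 0,"rx": 0,"ry": 0,"rz": -0.064},
    {"tx": -8,"ty": -41,"tz": 0,"rx": 0,"ry": 0,"rz": -0.064},
    {"tx": -8,"ty": -41,"tz": 0,"rx": 0,"ry": 0,"rz": -0.064},
    {"tx": -8,"ty": -41,"tz": 0,"rx": 0,"ry": 0,"rz": -0.064},
    {"tx": -8,"ty": -41,"tz": 0,"rx": 0,"ry": 0,"rz": -0.064},
    {"tx": -8,"ty": -41,"tz": 0,"rx": 0,"ry": 0,"rz": -0.064},
    {"tx": -8,"ty": -41,"tz": 0,"rx": 0,"ry": 0,"rz": -0.064},
  ],
)

```text
time: 21.2
tool_pos: [443.2, 46.0, 329.8]
tcp_rot: [3.141, 0.0, 2.493]
contact_force: [1.2, 0.5, -1.1]
grip_width: 21.8
finger_force: 30.0
```

>>> carry_out(
  plan=[
    {"tx": -8,"ty": -41,"tz": 0,"rx": 0,"ry": 0,"rz": -0.064},
    {"tx": -8,"ty": -41,"tz": 0,"rx": 0,"ry": 0,"rz": -0.064},
    {"tx": -8,"ty": -41,"tz": 0,"rx": 0,"ry": 0,"rz": -0.064},
    {"tx": -8,"ty": -41,"tz": 0,"rx": 0,"ry": 0,"rz": -0.064},
    {"tx": -8,"ty": -41,"tz": 0,"rx": 0,"ry": 0,"rz": -0.064},
    {"tx": -9,"ty": -41,"tz": 0,"rx": 0,"ry": 0,"rz": -0.064},
    {"tx": -9,"ty": -41,"tz": 0,"rx": 0,"ry": 0,"rz": -0.064},
    {"tx": 0,"ty": 0,"tz": -30,"rx": 0,"ry": 0,"rz": 0},
    {"tx": 0,"ty": 0,"tz": -40,"rx": 0,"ry": 0,"rz": 0},
    {"tx": 0,"ty": 0,"tz": -40,"rx": 0,"ry": 0,"rz": 0},
    {"tx": 0,"ty": 0,"tz": 0,"rx": 0,"ry": 0,"rz": 0},
  ],
)

```text
time: 22.3
tool_pos: [383.6, -237.4, 215.6]
tcp_rot: [-3.138, -0.009, 2.046]
contact_force: [0.3, 0.8, 0.3]
grip_width: 21.3
finger_force: 30.0
```

```bash
python3 - <<'E'
from h import *
for i in range(3): im=bot.capture('top')
o=bot.get_obs(); print(o['tool_pos'],o['tcp_rot'][2],o['grip_width'])
b=cv2.resize(im[165:265,380:480,::-1],None,fx=6,fy=6,interpolation=cv2.INTER_CUBIC);cv2.imwrite('pics/t7.png',b)
E
```

```text
[ 387.08772061 -240.12734327  221.42705638] 2.0470077885739277 21.29373947040248
```

>>> carry_out(
  plan=[
    {"tx": -1,"ty": 0,"tz": -30,"rx": 0,"ry": 0,"rz": 0},
    {"tx": -1,"ty": 0,"tz": -30,"rx": 0,"ry": 0,"rz": 0},
    {"tx": 0,"ty": 0,"tz": -20,"rx": 0,"ry": 0,"rz": 0},
    {"tx": 0,"ty": 0,"tz": -14,"rx": 0,"ry": 0,"rz": 0},
    {"tx": 0,"ty": 0,"tz": -10,"rx": 0,"ry": 0,"rz": 0},
    {"tx": 0,"ty": 0,"tz": -6,"rx": 0,"ry": 0,"rz": 0},
    {"tx": 0,"ty": 0,"tz": 0,"rx": 0,"ry": 0,"rz": 0},
  ],
)

```text
time: 23.15
tool_pos: [384.7, -239.9, 109.9]
tcp_rot: [3.141, 0.001, 2.047]
contact_force: [-0.3, -0.8, 0.4]
grip_width: 21.8
finger_force: 30.0
```

>>> carry_out(
  plan=[
    {"tx": 0,"ty": 0,"tz": 0,"rx": 0,"ry": 0,"rz": 0},
    {"tx": 0,"ty": 0,"tz": 0,"rx": 0,"ry": 0,"rz": 0},
    {"tx": 0,"ty": 0,"tz": 0,"rx": 0,"ry": 0,"rz": 0},
    {"tx": 0,"ty": 0,"tz": 0,"rx": 0,"ry": 0,"rz": 0},
    {"tx": 0,"ty": 0,"tz": 30,"rx": 0,"ry": 0,"rz": 0},
    {"tx": 0,"ty": 0,"tz": 40,"rx": 0,"ry": 0,"rz": 0},
    {"tx": 0,"ty": 0,"tz": 45,"rx": 0,"ry": 0,"rz": 0},
    {"tx": 0,"ty": 0,"tz": 45,"rx": 0,"ry": 0,"rz": 0},
    {"tx": 0,"ty": 0,"tz": 40,"rx": 0,"ry": 0,"rz": 0},
    {"tx": 0,"ty": 0,"tz": 25,"rx": 0,"ry": 0,"rz": 0},
    {"tx": 0,"ty": 0,"tz": 0,"rx": 0,"ry": 0,"rz": 0},
  ],
  gripper=0.65,
)

```text
time: 24.25
tool_pos: [385.4, -240.4, 338.3]
tcp_rot: [3.139, 0.007, 2.047]
contact_force: [0.2, -0.1, -0.5]
grip_width: 32.1
finger_force: 0.0
```

```bash
python3 - <<'E'
from h import *
for i in range(2): im=bot.capture('top')
o=bot.get_obs(); print(o['tool_pos'],o['tcp_rot'][2],o['grip_width'])
b=cv2.resize(im[165:265,380:480,::-1],None,fx=4,fy=4,interpolation=cv2.INTER_CUBIC)
w=cv2.resize(im[150:240,190:270,::-1],(356,400),interpolation=cv2.INTER_CUBIC);cv2.imwrite('pics/t8.png',np.hstack([b,w]))
E
```

```text
[ 384.243459   -239.49826236  334.36534313] 2.046770348044783 31.805835356662815
```

View pics/t8.png

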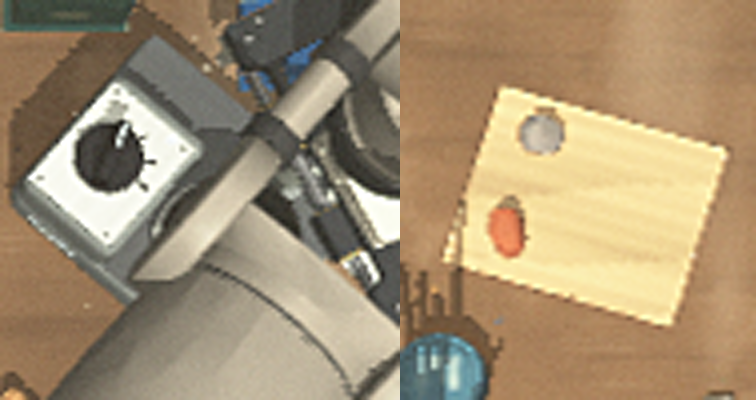

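The arm hides the drum. On the board the grey stone is at (541,133) and the red one at (506,232), both unmoved. I'll return to the look pose and check the drum from there.

>>> carry_out(
  plan=[
    {"tx": 7,"ty": 38,"tz": 0,"rx": 0,"ry": 0,"rz": -0.033},
    {"tx": 7,"ty": 38,"tz": 0,"rx": 0,"ry": 0,"rz": -0.033},
    {"tx": 7,"ty": 38,"tz": 0,"rx": 0,"ry": 0,"rz": -0.033},
    {"tx": 7,"ty": 38,"tz": 0,"rx": 0,"ry": 0,"rz": -0.033},
    {"tx": 7,"ty": 38,"tz": 0,"rx": 0,"ry": 0,"rz": -0.033},
    {"tx": 7,"ty": 38,"tz": 0,"rx": 0,"ry": 0,"rz": -0.033},
    {"tx": 7,"ty": 38,"tz": 0,"rx": 0,"ry": 0,"rz": -0.033},
  ],
  gripper=0.35,
)

```text
time: 25.05
tool_pos: [432.7, 28.1, 332.8]
tcp_rot: [-3.139, -0.001, 1.814]
contact_force: [0.5, -0.4, 0.0]
grip_width: 59.8
finger_force: 0.0
```

>>> carry_out(
  plan=[
    {"tx": 7,"ty": 38,"tz": 0,"rx": 0,"ry": 0,"rz": -0.033},
    {"tx": 7,"ty": 38,"tz": 0,"rx": 0,"ry": 0,"rz": -0.033},
    {"tx": 7,"ty": 38,"tz": 0,"rx": 0,"ry": 0,"rz": -0.033},
    {"tx": 7,"ty": 38,"tz": 0,"rx": 0,"ry": 0,"rz": -0.033},
    {"tx": 7,"ty": 38,"tz": 0,"rx": 0,"ry": 0,"rz": -0.033},
    {"tx": 7,"ty": 38,"tz": 0,"rx": 0,"ry": 0,"rz": -0.033},
    {"tx": 7,"ty": 38,"tz": 0,"rx": 0,"ry": 0,"rz": -0.033},
    {"tx": 0,"ty": 0,"tz": 0,"rx": 0,"ry": 0,"rz": 0},
    {"tx": 0,"ty": 0,"tz": 0,"rx": 0,"ry": 0,"rz": 0},
    {"tx": 0,"ty": 0,"tz": 0,"rx": 0,"ry": 0,"rz": 0},
  ],
)

```text
time: 26.05
tool_pos: [482.1, 291.5, 333.5]
tcp_rot: [-3.14, 0.001, 1.584]
contact_force: [-0.4, -0.0, -0.1]
grip_width: 59.8
finger_force: 0.0
```

```bash
sed -i 's/hsv\[...,0\]<11)&(hsv\[...,1\]>140/hsv[...,0]<13)\&(hsv[...,1]>120/' st.py; python3 - <<'E'
import st
from h import *
st.stones('w9')
im=snap('top','t9')
h=cv2.cvtColor(im,cv2.COLOR_RGB2HSV).astype(int)
u,v=map(int,proj('top',(385,-240,67)));print('floor px',u,v,proj('top',(385,-240,122)))
print('V');print(h[v-12:v+13:2,u-12:u+13:2,2])
w=cv2.imread('pics/w9.png');hs=cv2.cvtColor(w,cv2.COLOR_BGR2HSV)
print(hs[85:98:3,296:312:3].tolist())
E
```

```text
tcp [482.1 291.5 333.5] [-3.1  0.   1.6]
red px 304.9230769230769 89.26923076923077 xy 466.38336181640625 414.6300964355469 size 32.04059982299805 21.960189819335938 long axis rad 0.01
grey px 348.8 103.37777777777778 xy 534.6828002929688 393.3944396972656 size 23.60143280029297 21.597990036010742 long axis rad -1.55
floor px 434 226 (np.float64(439.08092557614185), np.float64(223.1542245524129))
V
[[ 84 117  71  73  71  80  75  74  73  74  57  61  59]
 [114  56  79  74  68  72  70  70  73  72  76  64  61]
 [ 53  68  70  75  72  71  73  73  77  72  74  73  58]
 [ 49  65  75  74  76  75  74  67  71  71  73  67  79]
 [ 58  75  71  74  69  52  61 119 104  62  73  68  77]
 [ 59  63  73  68  49 248 255 255 255 226  56  75  66]
 [ 57  63  58  68 184 255 252 252 253 255  83  63  66]
 [ 48  69  57  58  92 229 255 255 255  84  56  64  62]
 [ 56  69  59  55  51 106 255 202  49  52  65  67  63]
 [ 34  48  72  65  61  54  47  57  53  63  60  62  61]
 [ 94  50  61  72  57  61  63  58  66  61  62  61  65]
 [220  46  46  64  69  56  56  64  66  61  62  62  48]
 [119 242  59  55  55  67  72  64  62  58  57  52  87]]
[[[12, 149, 243], [12, 151, 251], [12, 154, 251], [12, 153, 251], [12, 153, 250], [12, 158, 247]], [[13, 148, 252], [12, 152, 252], [12, 156, 250], [12, 153, 249], [12, 154, 250], [11, 153, 246]], [[12, 156, 249], [12, 156, 249], [11, 154, 247], [11, 159, 245], [10, 156, 239], [10, 161, 229]], [[11, 153, 239], [9, 163, 213], [10, 164, 219], [10, 166, 208], [11, 157, 195], [14, 127, 193]], [[25, 80, 254], [23, 90, 252], [18, 114, 230], [23, 88, 252], [23, 88, 251], [23, 91, 252]]]
```

The pale stone is in the drum, as a bright blob at the centre of its floor. Next is the red one.

>>> carry_out(
  plan=[
    {"tx": -1.5,"ty": 10.3,"tz": -24,"rx": 0,"ry": 0,"rz": 0.142},
    {"tx": -1.5,"ty": 10.3,"tz": -24,"rx": 0,"ry": 0,"rz": 0.142},
    {"tx": -1.5,"ty": 10.3,"tz": -24,"rx": 0,"ry": 0,"rz": 0.142},
    {"tx": -1.5,"ty": 10.3,"tz": -24,"rx": 0,"ry": 0,"rz": 0.142},
    {"tx": -1.5,"ty": 10.3,"tz": -24,"rx": 0,"ry": 0,"rz": 0.142},
    {"tx": -1.5,"ty": 10.3,"tz": -24,"rx": 0,"ry": 0,"rz": 0.142},
    {"tx": -1.5,"ty": 10.3,"tz": -24,"rx": 0,"ry": 0,"rz": 0.142},
    {"tx": -1.5,"ty": 10.3,"tz": -24,"rx": 0,"ry": 0,"rz": 0.142},
    {"tx": -1.5,"ty": 10.3,"tz": -24,"rx": 0,"ry": 0,"rz": 0.142},
    {"tx": -1.5,"ty": 10.3,"tz": -24,"rx": 0,"ry": 0,"rz": 0.142},
    {"tx": -1.5,"ty": 10.3,"tz": -24,"rx": 0,"ry": 0,"rz": 0.142},
    {"tx": -1.5,"ty": 10.3,"tz": -20,"rx": 0,"ry": 0,"rz": 0.142},
  ],
  gripper=0.35,
)

```text
time: 27.35
tool_pos: [464.5, 415.2, 49.5]
tcp_rot: [-3.141, -0.0, -2.99]
contact_force: [0.5, -1.2, -0.4]
grip_width: 59.8
finger_force: 0.0
```

>>> carry_out(
  plan=[
    {"tx": 0,"ty": 0,"tz": 0,"rx": 0,"ry": 0,"rz": 0},
    {"tx": 0,"ty": 0,"tz": 0,"rx": 0,"ry": 0,"rz": 0},
    {"tx": 0,"ty": 0,"tz": 0,"rx": 0,"ry": 0,"rz": 0},
  ],
)

```text
time: 27.65
tool_pos: [465.4, 415.7, 52.0]
tcp_rot: [3.141, 0.002, -2.998]
contact_force: [0.1, 0.4, 0.5]
grip_width: 59.3
finger_force: 0.0
```

>>> carry_out(
  plan=[
    {"tx": 0,"ty": 0,"tz": -14,"rx": 0,"ry": 0,"rz": 0},
    {"tx": -1,"ty": 0,"tz": -12,"rx": 0,"ry": 0,"rz": 0},
    {"tx": 0,"ty": 0,"tz": -9,"rx": 0,"ry": 0,"rz": 0},
    {"tx": 0,"ty": 0,"tz": -6,"rx": 0,"ry": 0,"rz": 0},
    {"tx": 0,"ty": 0,"tz": -3,"rx": 0,"ry": 0,"rz": 0},
    {"tx": 0,"ty": 0,"tz": -2,"rx": 0,"ry": 0,"rz": 0},
    {"tx": 0,"ty": 0,"tz": -1,"rx": 0,"ry": 0,"rz": 0},
    {"tx": 0,"ty": 0,"tz": 0,"rx": 0,"ry": 0,"rz": 0},
  ],
)

```text
time: 28.45
tool_pos: [463.4, 416.1, 3.6]
tcp_rot: [3.141, 0.0, -2.994]
contact_force: [0.4, -0.5, -1.3]
grip_width: 59.6
finger_force: 0.0
```

>>> carry_out(
  plan=[
    {"tx": 0,"ty": 0,"tz": 0,"rx": 0,"ry": 0,"rz": 0},
    {"tx": 0,"ty": 0,"tz": 0,"rx": 0,"ry": 0,"rz": 0},
    {"tx": 0,"ty": 0,"tz": 0,"rx": 0,"ry": 0,"rz": 0},
    {"tx": 0,"ty": 0,"tz": 0,"rx": 0,"ry": 0,"rz": 0},
    {"tx": 0,"ty": 0,"tz": 0,"rx": 0,"ry": 0,"rz": 0},
    {"tx": 0,"ty": 0,"tz": 0,"rx": 0,"ry": 0,"rz": 0},
  ],
  gripper=1,
)

```text
time: 29.05
tool_pos: [463.4, 416.0, 3.5]
tcp_rot: [3.141, 0.0, -2.994]
contact_force: [0.9, 0.7, 0.1]
grip_width: 22.0
finger_force: 30.0
```

>>> carry_out(
  plan=[
    {"tx": 0,"ty": 0,"tz": 15,"rx": 0,"ry": 0,"rz": 0},
    {"tx": 0,"ty": 0,"tz": 30,"rx": 0,"ry": 0,"rz": 0},
    {"tx": 0,"ty": 0,"tz": 40,"rx": 0,"ry": 0,"rz": 0},
    {"tx": 0,"ty": 0,"tz": 40,"rx": 0,"ry": 0,"rz": 0},
    {"tx": 0,"ty": 0,"tz": 40,"rx": 0,"ry": 0,"rz": 0},
    {"tx": 0,"ty": 0,"tz": 40,"rx": 0,"ry": 0,"rz": 0},
    {"tx": 0,"ty": 0,"tz": 40,"rx": 0,"ry": 0,"rz": 0},
    {"tx": 0,"ty": 0,"tz": 40,"rx": 0,"ry": 0,"rz": 0},
    {"tx": 0,"ty": 0,"tz": 40,"rx": 0,"ry": 0,"rz": 0},
    {"tx": 0,"ty": 0,"tz": 0,"rx": 0,"ry": 0,"rz": 0},
  ],
)

```text
time: 30.05
tool_pos: [464.4, 416.9, 336.5]
tcp_rot: [3.136, 0.012, -2.994]
contact_force: [-0.5, 1.2, 0.3]
grip_width: 22.7
finger_force: 30.0
```

>>> carry_out(
  plan=[
    {"tx": -5,"ty": -41,"tz": 0,"rx": 0,"ry": 0,"rz": -0.078},
    {"tx": -5,"ty": -41,"tz": 0,"rx": 0,"ry": 0,"rz": -0.078},
    {"tx": -5,"ty": -41,"tz": 0,"rx": 0,"ry": 0,"rz": -0.078},
    {"tx": -5,"ty": -41,"tz": 0,"rx": 0,"ry": 0,"rz": -0.078},
    {"tx": -5,"ty": -41,"tz": 0,"rx": 0,"ry": 0,"rz": -0.078},
    {"tx": -5,"ty": -41,"tz": 0,"rx": 0,"ry": 0,"rz": -0.078},
    {"tx": -5,"ty": -41,"tz": 0,"rx": 0,"ry": 0,"rz": -0.078},
    {"tx": -5,"ty": -41,"tz": 0,"rx": 0,"ry": 0,"rz": -0.078},
  ],
)

```text
time: 30.85
tool_pos: [422.3, 86.6, 328.8]
tcp_rot: [3.141, 0.001, 2.662]
contact_force: [0.3, 0.0, 0.6]
grip_width: 23.0
finger_force: 30.0
```

>>> carry_out(
  plan=[
    {"tx": -5,"ty": -41,"tz": 0,"rx": 0,"ry": 0,"rz": -0.078},
    {"tx": -5,"ty": -41,"tz": 0,"rx": 0,"ry": 0,"rz": -0.078},
    {"tx": -5,"ty": -41,"tz": 0,"rx": 0,"ry": 0,"rz": -0.078},
    {"tx": -5,"ty": -41,"tz": 0,"rx": 0,"ry": 0,"rz": -0.078},
    {"tx": -5,"ty": -41,"tz": 0,"rx": 0,"ry": 0,"rz": -0.078},
    {"tx": -5,"ty": -41,"tz": 0,"rx": 0,"ry": 0,"rz": -0.078},
    {"tx": -5,"ty": -41,"tz": 0,"rx": 0,"ry": 0,"rz": -0.078},
    {"tx": -5,"ty": -41,"tz": 0,"rx": 0,"ry": 0,"rz": -0.078},
    {"tx": 0,"ty": 0,"tz": -30,"rx": 0,"ry": 0,"rz": 0},
    {"tx": 0,"ty": 0,"tz": -40,"rx": 0,"ry": 0,"rz": 0},
    {"tx": 0,"ty": 0,"tz": -40,"rx": 0,"ry": 0,"rz": 0},
  ],
)

```text
time: 31.95
tool_pos: [382.9, -240.3, 217.8]
tcp_rot: [3.141, 0.002, 2.04]
contact_force: [1.4, 0.4, -0.4]
grip_width: 22.5
finger_force: 30.0
```

>>> carry_out(
  plan=[
    {"tx": 0,"ty": 0,"tz": 0,"rx": 0,"ry": 0,"rz": 0},
    {"tx": 0,"ty": 0,"tz": 0,"rx": 0,"ry": 0,"rz": 0},
    {"tx": 0,"ty": 0,"tz": 0,"rx": 0,"ry": 0,"rz": 0},
  ],
)

```text
time: 32.25
tool_pos: [384.3, -240.7, 220.8]
tcp_rot: [3.14, 0.004, 2.041]
contact_force: [-0.2, 0.0, 0.8]
grip_width: 22.6
finger_force: 30.0
```

>>> carry_out(
  plan=[
    {"tx": 1,"ty": 0,"tz": -30,"rx": 0,"ry": 0,"rz": 0},
    {"tx": 0,"ty": 0,"tz": -30,"rx": 0,"ry": 0,"rz": 0},
    {"tx": 0,"ty": 0,"tz": -20,"rx": 0,"ry": 0,"rz": 0},
    {"tx": 0,"ty": 0,"tz": -13,"rx": 0,"ry": 0,"rz": 0},
    {"tx": 0,"ty": 0,"tz": -9,"rx": 0,"ry": 0,"rz": 0},
    {"tx": 0,"ty": 0,"tz": -6,"rx": 0,"ry": 0,"rz": 0},
    {"tx": 0,"ty": 0,"tz": 0,"rx": 0,"ry": 0,"rz": 0},
  ],
)

```text
time: 32.95
tool_pos: [384.7, -240.2, 110.8]
tcp_rot: [3.141, 0.001, 2.041]
contact_force: [-0.2, -0.2, -0.9]
grip_width: 22.4
finger_force: 30.0
```

>>> carry_out(
  plan=[
    {"tx": 0,"ty": 0,"tz": 0,"rx": 0,"ry": 0,"rz": 0},
    {"tx": 0,"ty": 0,"tz": 0,"rx": 0,"ry": 0,"rz": 0},
    {"tx": 0,"ty": 0,"tz": 0,"rx": 0,"ry": 0,"rz": 0},
    {"tx": 0,"ty": 0,"tz": 0,"rx": 0,"ry": 0,"rz": 0},
    {"tx": 0,"ty": 0,"tz": 30,"rx": 0,"ry": 0,"rz": 0},
    {"tx": 0,"ty": 0,"tz": 40,"rx": 0,"ry": 0,"rz": 0},
    {"tx": 0,"ty": 0,"tz": 45,"rx": 0,"ry": 0,"rz": 0},
    {"tx": 0,"ty": 0,"tz": 45,"rx": 0,"ry": 0,"rz": 0},
    {"tx": 0,"ty": 0,"tz": 40,"rx": 0,"ry": 0,"rz": 0},
    {"tx": 0,"ty": 0,"tz": 25,"rx": 0,"ry": 0,"rz": 0},
  ],
  gripper=0.65,
)

```text
time: 33.95
tool_pos: [384.7, -240.2, 338.9]
tcp_rot: [3.14, 0.004, 2.041]
contact_force: [-0.2, -0.4, 0.2]
grip_width: 32.5
finger_force: 0.0
```

>>> carry_out(
  plan=[
    {"tx": 7,"ty": 38,"tz": 0,"rx": 0,"ry": 0,"rz": -0.033},
    {"tx": 7,"ty": 38,"tz": 0,"rx": 0,"ry": 0,"rz": -0.033},
    {"tx": 7,"ty": 38,"tz": 0,"rx": 0,"ry": 0,"rz": -0.033},
    {"tx": 7,"ty": 38,"tz": 0,"rx": 0,"ry": 0,"rz": -0.033},
    {"tx": 7,"ty": 38,"tz": 0,"rx": 0,"ry": 0,"rz": -0.033},
    {"tx": 7,"ty": 38,"tz": 0,"rx": 0,"ry": 0,"rz": -0.033},
    {"tx": 7,"ty": 38,"tz": 0,"rx": 0,"ry": 0,"rz": -0.033},
  ],
  gripper=0.35,
)

```text
time: 34.65
tool_pos: [433.3, 27.6, 335.7]
tcp_rot: [3.141, 0.0, 1.808]
contact_force: [0.3, -0.7, -0.1]
grip_width: 59.5
finger_force: 0.0
```

>>> carry_out(
  plan=[
    {"tx": 7,"ty": 38,"tz": 0,"rx": 0,"ry": 0,"rz": -0.033},
    {"tx": 7,"ty": 38,"tz": 0,"rx": 0,"ry": 0,"rz": -0.033},
    {"tx": 7,"ty": 38,"tz": 0,"rx": 0,"ry": 0,"rz": -0.033},
    {"tx": 7,"ty": 38,"tz": 0,"rx": 0,"ry": 0,"rz": -0.033},
    {"tx": 7,"ty": 38,"tz": 0,"rx": 0,"ry": 0,"rz": -0.033},
    {"tx": 7,"ty": 38,"tz": 0,"rx": 0,"ry": 0,"rz": -0.033},
    {"tx": 7,"ty": 38,"tz": 0,"rx": 0,"ry": 0,"rz": -0.033},
    {"tx": 0,"ty": 0,"tz": 0,"rx": 0,"ry": 0,"rz": 0},
    {"tx": 0,"ty": 0,"tz": 0,"rx": 0,"ry": 0,"rz": 0},
    {"tx": 0,"ty": 0,"tz": 0,"rx": 0,"ry": 0,"rz": 0},
  ],
)

```text
time: 35.65
tool_pos: [482.2, 291.2, 335.5]
tcp_rot: [-3.142, 0.0, 1.579]
contact_force: [0.1, 0.2, -0.9]
grip_width: 59.5
finger_force: 0.0
```

```bash
python3 - <<'E'
import st
from h import *
st.stones('w10')
im=snap('top','t10'); x=im[214:240,420:448].astype(int)
red=(x[...,0]>x[...,2]+60); pale=(x.min(2)>170)
for n,k in(('red',red),('pale',pale)): v,u=np.nonzero(k); print(n,k.sum(),u.mean()+420,v.mean()+214)
E
```

```text
tcp [482.2 291.2 335.5] [-3.1  0.   1.6]
grey px 347.7111111111111 103.28888888888889 xy 533.9282836914062 393.8815002441406 size 25.184118270874023 23.21986198425293 long axis rad -1.56
red 60 443.81666666666666 225.53333333333333
pale 67 432.94029850746267 228.37313432835822
```

The red stone is in the drum too. Now the grey one, which needs no turn.

>>> carry_out(
  plan=[
    {"tx": 5.1,"ty": 10.2,"tz": -28,"rx": 0,"ry": 0,"rz": 0},
    {"tx": 5.1,"ty": 10.2,"tz": -28,"rx": 0,"ry": 0,"rz": 0},
    {"tx": 5.1,"ty": 10.2,"tz": -28,"rx": 0,"ry": 0,"rz": 0},
    {"tx": 5.1,"ty": 10.2,"tz": -28,"rx": 0,"ry": 0,"rz": 0},
    {"tx": 5.1,"ty": 10.2,"tz": -28,"rx": 0,"ry": 0,"rz": 0},
    {"tx": 5.1,"ty": 10.2,"tz": -28,"rx": 0,"ry": 0,"rz": 0},
    {"tx": 5.1,"ty": 10.2,"tz": -28,"rx": 0,"ry": 0,"rz": 0},
    {"tx": 5.1,"ty": 10.2,"tz": -28,"rx": 0,"ry": 0,"rz": 0},
    {"tx": 5.1,"ty": 10.2,"tz": -28,"rx": 0,"ry": 0,"rz": 0},
    {"tx": 5.1,"ty": 10.2,"tz": -28,"rx": 0,"ry": 0,"rz": 0},
    {"tx": 0,"ty": 0,"tz": 0,"rx": 0,"ry": 0,"rz": 0},
    {"tx": 0,"ty": 0,"tz": 0,"rx": 0,"ry": 0,"rz": 0},
  ],
)

```text
time: 36.95
tool_pos: [533.5, 393.2, 55.8]
tcp_rot: [-3.141, 0.001, 1.578]
contact_force: [-0.1, -0.5, 0.6]
grip_width: 59.8
finger_force: 0.0
```

>>> carry_out(
  plan=[
    {"tx": 0,"ty": 0,"tz": 0,"rx": 0,"ry": 0,"rz": 0},
    {"tx": 0,"ty": 0,"tz": 0,"rx": 0,"ry": 0,"rz": 0},
  ],
)

```text
time: 37.15
tool_pos: [534.2, 393.9, 57.6]
tcp_rot: [3.139, -0.002, 1.578]
contact_force: [-0.1, -0.3, -0.1]
grip_width: 59.9
finger_force: 0.0
```

>>> carry_out(
  plan=[
    {"tx": -1,"ty": 0,"tz": -16,"rx": 0,"ry": 0,"rz": 0},
    {"tx": 0,"ty": 0,"tz": -14,"rx": 0,"ry": 0,"rz": 0},
    {"tx": 0,"ty": 0,"tz": -10,"rx": 0,"ry": 0,"rz": 0},
    {"tx": 0,"ty": 0,"tz": -6,"rx": 0,"ry": 0,"rz": 0},
    {"tx": 0,"ty": 0,"tz": -4,"rx": 0,"ry": 0,"rz": 0},
    {"tx": 0,"ty": 0,"tz": -2,"rx": 0,"ry": 0,"rz": 0},
    {"tx": 0,"ty": 0,"tz": -1,"rx": 0,"ry": 0,"rz": 0},
    {"tx": 0,"ty": 0,"tz": 0,"rx": 0,"ry": 0,"rz": 0},
  ],
)

```text
time: 37.95
tool_pos: [532.4, 394.0, 3.3]
tcp_rot: [3.141, -0.0, 1.579]
contact_force: [-1.1, -2.7, 4.6]
grip_width: 59.6
finger_force: 2.1
```

>>> carry_out(
  plan=[
    {"tx": 0,"ty": 0,"tz": 0,"rx": 0,"ry": 0,"rz": 0},
    {"tx": 0,"ty": 0,"tz": 0,"rx": 0,"ry": 0,"rz": 0},
    {"tx": 0,"ty": 0,"tz": 0,"rx": 0,"ry": 0,"rz": 0},
    {"tx": 0,"ty": 0,"tz": 0,"rx": 0,"ry": 0,"rz": 0},
    {"tx": 0,"ty": 0,"tz": 0,"rx": 0,"ry": 0,"rz": 0},
    {"tx": 0,"ty": 0,"tz": 0,"rx": 0,"ry": 0,"rz": 0},
  ],
  gripper=1,
)

```text
time: 38.55
tool_pos: [532.7, 394.5, 3.3]
tcp_rot: [3.14, -0.001, 1.579]
contact_force: [-1.2, 1.0, 4.9]
grip_width: 24.7
finger_force: 30.7
```

>>> carry_out(
  plan=[
    {"tx": 0,"ty": 0,"tz": 15,"rx": 0,"ry": 0,"rz": 0},
    {"tx": 0,"ty": 0,"tz": 30,"rx": 0,"ry": 0,"rz": 0},
    {"tx": 0,"ty": 0,"tz": 40,"rx": 0,"ry": 0,"rz": 0},
    {"tx": 0,"ty": 0,"tz": 40,"rx": 0,"ry": 0,"rz": 0},
    {"tx": 0,"ty": 0,"tz": 40,"rx": 0,"ry": 0,"rz": 0},
    {"tx": 0,"ty": 0,"tz": 40,"rx": 0,"ry": 0,"rz": 0},
    {"tx": 0,"ty": 0,"tz": 40,"rx": 0,"ry": 0,"rz": 0},
    {"tx": 0,"ty": 0,"tz": 40,"rx": 0,"ry": 0,"rz": 0},
    {"tx": 0,"ty": 0,"tz": 40,"rx": 0,"ry": 0,"rz": 0},
    {"tx": 0,"ty": 0,"tz": 0,"rx": 0,"ry": 0,"rz": 0},
  ],
)

```text
time: 39.55
tool_pos: [533.7, 394.8, 335.6]
tcp_rot: [3.13, -0.006, 1.579]
contact_force: [0.0, 0.7, 0.2]
grip_width: 25.0
finger_force: 30.0
```

>>> carry_out(
  plan=[
    {"tx": -9.3,"ty": -39.6,"tz": 0,"rx": 0,"ry": 0,"rz": 0.029},
    {"tx": -9.3,"ty": -39.6,"tz": 0,"rx": 0,"ry": 0,"rz": 0.029},
    {"tx": -9.3,"ty": -39.6,"tz": 0,"rx": 0,"ry": 0,"rz": 0.029},
    {"tx": -9.3,"ty": -39.6,"tz": 0,"rx": 0,"ry": 0,"rz": 0.029},
    {"tx": -9.3,"ty": -39.6,"tz": 0,"rx": 0,"ry": 0,"rz": 0.029},
    {"tx": -9.3,"ty": -39.6,"tz": 0,"rx": 0,"ry": 0,"rz": 0.029},
    {"tx": -9.3,"ty": -39.6,"tz": 0,"rx": 0,"ry": 0,"rz": 0.029},
    {"tx": -9.3,"ty": -39.6,"tz": 0,"rx": 0,"ry": 0,"rz": 0.029},
  ],
)

```text
time: 40.35
tool_pos: [457.0, 75.7, 327.6]
tcp_rot: [3.141, 0.0, 1.812]
contact_force: [-0.3, 0.0, -0.3]
grip_width: 24.9
finger_force: 30.0
```

>>> carry_out(
  plan=[
    {"tx": -9.3,"ty": -39.6,"tz": 0,"rx": 0,"ry": 0,"rz": 0.029},
    {"tx": -9.3,"ty": -39.6,"tz": 0,"rx": 0,"ry": 0,"rz": 0.029},
    {"tx": -9.3,"ty": -39.6,"tz": 0,"rx": 0,"ry": 0,"rz": 0.029},
    {"tx": -9.3,"ty": -39.6,"tz": 0,"rx": 0,"ry": 0,"rz": 0.029},
    {"tx": -9.3,"ty": -39.6,"tz": 0,"rx": 0,"ry": 0,"rz": 0.029},
    {"tx": -9.3,"ty": -39.6,"tz": 0,"rx": 0,"ry": 0,"rz": 0.029},
    {"tx": -9.3,"ty": -39.6,"tz": 0,"rx": 0,"ry": 0,"rz": 0.029},
    {"tx": -9.3,"ty": -39.6,"tz": 0,"rx": 0,"ry": 0,"rz": 0.029},
    {"tx": 0,"ty": 0,"tz": -30,"rx": 0,"ry": 0,"rz": 0},
    {"tx": 0,"ty": 0,"tz": -40,"rx": 0,"ry": 0,"rz": 0},
    {"tx": 0,"ty": 0,"tz": -40,"rx": 0,"ry": 0,"rz": 0},
  ],
)

```text
time: 41.45
tool_pos: [383.2, -240.1, 216.6]
tcp_rot: [3.141, 0.002, 2.042]
contact_force: [-0.2, -0.3, -1.8]
grip_width: 24.6
finger_force: 30.0
```

>>> carry_out(
  plan=[
    {"tx": 0,"ty": 0,"tz": 0,"rx": 0,"ry": 0,"rz": 0},
    {"tx": 0,"ty": 0,"tz": 0,"rx": 0,"ry": 0,"rz": 0},
    {"tx": 0,"ty": 0,"tz": 0,"rx": 0,"ry": 0,"rz": 0},
  ],
)

```text
time: 41.75
tool_pos: [384.6, -240.4, 219.7]
tcp_rot: [3.14, 0.004, 2.043]
contact_force: [0.3, 0.2, 0.1]
grip_width: 24.7
finger_force: 30.0
```

>>> carry_out(
  plan=[
    {"tx": 0.5,"ty": 0,"tz": -30,"rx": 0,"ry": 0,"rz": 0},
    {"tx": 0,"ty": 0,"tz": -30,"rx": 0,"ry": 0,"rz": 0},
    {"tx": 0,"ty": 0,"tz": -20,"rx": 0,"ry": 0,"rz": 0},
    {"tx": 0,"ty": 0,"tz": -13,"rx": 0,"ry": 0,"rz": 0},
    {"tx": 0,"ty": 0,"tz": -9,"rx": 0,"ry": 0,"rz": 0},
    {"tx": 0,"ty": 0,"tz": -5,"rx": 0,"ry": 0,"rz": 0},
    {"tx": 0,"ty": 0,"tz": 0,"rx": 0,"ry": 0,"rz": 0},
  ],
)

```text
time: 42.45
tool_pos: [384.4, -239.9, 110.9]
tcp_rot: [3.141, 0.001, 2.043]
contact_force: [0.2, 0.7, -0.4]
grip_width: 24.9
finger_force: 30.0
```

>>> carry_out(
  plan=[
    {"tx": 0,"ty": 0,"tz": 0,"rx": 0,"ry": 0,"rz": 0},
    {"tx": 0,"ty": 0,"tz": 0,"rx": 0,"ry": 0,"rz": 0},
    {"tx": 0,"ty": 0,"tz": 0,"rx": 0,"ry": 0,"rz": 0},
    {"tx": 0,"ty": 0,"tz": 0,"rx": 0,"ry": 0,"rz": 0},
    {"tx": 0,"ty": 0,"tz": 30,"rx": 0,"ry": 0,"rz": 0},
    {"tx": 0,"ty": 0,"tz": 40,"rx": 0,"ry": 0,"rz": 0},
    {"tx": 0,"ty": 0,"tz": 45,"rx": 0,"ry": 0,"rz": 0},
    {"tx": 0,"ty": 0,"tz": 45,"rx": 0,"ry": 0,"rz": 0},
    {"tx": 0,"ty": 0,"tz": 40,"rx": 0,"ry": 0,"rz": 0},
  ],
  gripper=0.63,
)

```text
time: 43.35
tool_pos: [383.9, -239.5, 313.0]
tcp_rot: [3.141, 0.002, 2.043]
contact_force: [-0.5, -0.8, -0.4]
grip_width: 33.9
finger_force: 0.0
```

>>> carry_out(
  plan=[
    {"tx": 7,"ty": 38,"tz": 10,"rx": 0,"ry": 0,"rz": -0.078},
    {"tx": 7,"ty": 38,"tz": 0,"rx": 0,"ry": 0,"rz": -0.078},
    {"tx": 7,"ty": 38,"tz": 0,"rx": 0,"ry": 0,"rz": -0.078},
    {"tx": 7,"ty": 38,"tz": 0,"rx": 0,"ry": 0,"rz": -0.078},
    {"tx": 7,"ty": 38,"tz": 0,"rx": 0,"ry": 0,"rz": -0.078},
    {"tx": 7,"ty": 38,"tz": 0,"rx": 0,"ry": 0,"rz": -0.078},
    {"tx": 0,"ty": 0,"tz": 0,"rx": 0,"ry": 0,"rz": 0},
    {"tx": 0,"ty": 0,"tz": 0,"rx": 0,"ry": 0,"rz": 0},
  ],
)

```text
time: 44.15
tool_pos: [425.9, -11.1, 320.5]
tcp_rot: [3.142, 0.0, 1.578]
contact_force: [0.2, -1.0, 0.3]
grip_width: 33.8
finger_force: 0.0
```

```bash
python3 - <<'E'
from h import *
o=bot.get_obs();print(o['tool_pos'],o['tcp_rot'])
im=snap('top','t11')
b=cv2.resize(im[165:265,380:480,::-1],None,fx=4,fy=4,interpolation=cv2.INTER_CUBIC)
w=cv2.resize(im[150:240,190:270,::-1],(356,400),interpolation=cv2.INTER_CUBIC);cv2.imwrite('pics/t11c.png',np.hstack([b,w]))
E
```

```text
[425.94034717 -11.13105526 320.47678401] [3.14158874e+00 4.61306460e-04 1.57809008e+00]
```

View pics/t11c.png

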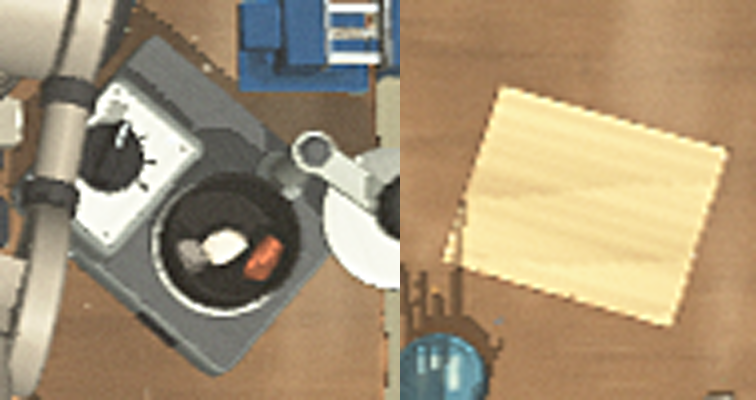

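All three stones are in the drum: grey (195,250), pale (225,247) and red (265,258) in the crop. The board is empty and the lid is clear of the drum. Back to the peg.

>>> carry_out(
  plan=[
    {"tx": 1.2,"ty": -43,"tz": 0,"rx": 0,"ry": 0,"rz": 0},
    {"tx": 1.2,"ty": -43,"tz": 0,"rx": 0,"ry": 0,"rz": 0},
    {"tx": 1.2,"ty": -43,"tz": 0,"rx": 0,"ry": 0,"rz": 0},
    {"tx": 1.2,"ty": -43,"tz": 0,"rx": 0,"ry": 0,"rz": 0},
    {"tx": 1.2,"ty": -43,"tz": 0,"rx": 0,"ry": 0,"rz": 0},
    {"tx": 1.2,"ty": -43,"tz": 0,"rx": 0,"ry": 0,"rz": 0},
    {"tx": 1.2,"ty": -43,"tz": 0,"rx": 0,"ry": 0,"rz": 0},
    {"tx": 1.3,"ty": -43,"tz": 0,"rx": 0,"ry": 0,"rz": 0},
    {"tx": 1.3,"ty": -43,"tz": 0,"rx": 0,"ry": 0,"rz": 0},
    {"tx": 0,"ty": 0,"tz": 0,"rx": 0,"ry": 0,"rz": 0},
    {"tx": 0,"ty": 0,"tz": 0,"rx": 0,"ry": 0,"rz": 0},
    {"tx": 0,"ty": 0,"tz": 0,"rx": 0,"ry": 0,"rz": 0},
  ],
  gripper=0.5,
)

```text
time: 45.4
tool_pos: [436.4, -398.5, 320.5]
tcp_rot: [-3.142, -0.001, 1.574]
contact_force: [-0.3, 0.5, -0.4]
grip_width: 45.7
finger_force: 0.0
```

>>> carry_out(
  plan=[
    {"tx": 0.5,"ty": -0.5,"tz": -30,"rx": 0,"ry": 0,"rz": 0},
    {"tx": 0,"ty": 0,"tz": -40,"rx": 0,"ry": 0,"rz": 0},
    {"tx": 0,"ty": 0,"tz": -30,"rx": 0,"ry": 0,"rz": 0},
    {"tx": 0,"ty": 0,"tz": -20,"rx": 0,"ry": 0,"rz": 0},
    {"tx": 0,"ty": 0,"tz": -16,"rx": 0,"ry": 0,"rz": 0},
    {"tx": 0,"ty": 0,"tz": -12,"rx": 0,"ry": 0,"rz": 0},
    {"tx": 0,"ty": 0,"tz": -8,"rx": 0,"ry": 0,"rz": 0},
    {"tx": 0,"ty": 0,"tz": 0,"rx": 0,"ry": 0,"rz": 0},
    {"tx": 0,"ty": 0,"tz": 0,"rx": 0,"ry": 0,"rz": 0},
  ],
)

```text
time: 46.3
tool_pos: [437.9, -399.2, 165.2]
tcp_rot: [3.141, 0.001, 1.575]
contact_force: [0.4, -0.3, 0.7]
grip_width: 46.0
finger_force: 0.0
```

>>> carry_out(
  plan=[
    {"tx": 0,"ty": 0,"tz": 0,"rx": 0,"ry": 0,"rz": 0},
    {"tx": 0,"ty": 0,"tz": 0,"rx": 0,"ry": 0,"rz": 0},
    {"tx": 0,"ty": 0,"tz": 0,"rx": 0,"ry": 0,"rz": 0},
    {"tx": 0,"ty": 0,"tz": 0,"rx": 0,"ry": 0,"rz": 0},
    {"tx": 0,"ty": 0,"tz": 0,"rx": 0,"ry": 0,"rz": 0},
  ],
  gripper=0.82,
)

```text
time: 46.8
tool_pos: [437.5, -399.1, 164.5]
tcp_rot: [3.141, 0.0, 1.575]
contact_force: [0.4, 0.3, -0.4]
grip_width: 17.0
finger_force: 0.0
```

>>> carry_out(
  plan=[
    {"tx": -11.1,"ty": 0.7,"tz": 0,"rx": 0,"ry": 0,"rz": -0.1},
    {"tx": -10.9,"ty": 1.8,"tz": 0,"rx": 0,"ry": 0,"rz": -0.1},
    {"tx": -10.7,"ty": 2.9,"tz": 0,"rx": 0,"ry": 0,"rz": -0.1},
    {"tx": -10.4,"ty": 3.9,"tz": 0,"rx": 0,"ry": 0,"rz": -0.1},
    {"tx": -9.9,"ty": 5,"tz": 0,"rx": 0,"ry": 0,"rz": -0.1},
    {"tx": -9.4,"ty": 5.9,"tz": 0,"rx": 0,"ry": 0,"rz": -0.1},
    {"tx": -8.7,"ty": 6.8,"tz": 0,"rx": 0,"ry": 0,"rz": -0.1},
    {"tx": -8,"ty": 7.7,"tz": 0,"rx": 0,"ry": 0,"rz": -0.1},
    {"tx": -7.2,"ty": 8.4,"tz": 0,"rx": 0,"ry": 0,"rz": -0.1},
  ],
)

```text
time: 47.7
tool_pos: [351.6, -356.3, 164.7]
tcp_rot: [3.139, -0.0, 0.67]
contact_force: [3.1, -1.2, -0.4]
grip_width: 16.4
finger_force: 1.5
```

>>> carry_out(
  plan=[
    {"tx": -6.3,"ty": 9.1,"tz": 0,"rx": 0,"ry": 0,"rz": -0.1},
    {"tx": -5.4,"ty": 9.7,"tz": 0,"rx": 0,"ry": 0,"rz": -0.1},
    {"tx": -4.4,"ty": 10.2,"tz": 0,"rx": 0,"ry": 0,"rz": -0.1},
    {"tx": -3.4,"ty": 10.6,"tz": 0,"rx": 0,"ry": 0,"rz": -0.1},
    {"tx": -2.3,"ty": 10.9,"tz": 0,"rx": 0,"ry": 0,"rz": -0.1},
    {"tx": -1.2,"ty": 11,"tz": 0,"rx": 0,"ry": 0,"rz": -0.1},
    {"tx": -0.1,"ty": 11.1,"tz": 0,"rx": 0,"ry": 0,"rz": -0.1},
  ],
)

```text
time: 48.4
tool_pos: [328.2, -283.9, 164.8]
tcp_rot: [3.139, -0.001, -0.03]
contact_force: [1.3, -4.2, -2.0]
grip_width: 16.3
finger_force: 1.5
```

>>> carry_out(
  plan=[
    {"tx": 0.5,"ty": 6,"tz": 0,"rx": 0,"ry": 0,"rz": -0.05},
    {"tx": 0.5,"ty": 5,"tz": 0,"rx": 0,"ry": 0,"rz": -0.05},
    {"tx": 0.3,"ty": 2,"tz": 0,"rx": 0,"ry": 0,"rz": -0.02},
    {"tx": 0,"ty": 0,"tz": 0,"rx": 0,"ry": 0,"rz": 0},
    {"tx": 0,"ty": 0,"tz": 0,"rx": 0,"ry": 0,"rz": 0},
  ],
)

```text
time: 48.9
tool_pos: [329.3, -274.0, 164.9]
tcp_rot: [3.134, -0.001, -0.145]
contact_force: [-4.0, -14.2, -5.8]
grip_width: 16.8
finger_force: 7.4
```

The lid is back against its stop. I'll release the peg, rise, and turn the wrist to the start yaw for screwing down.

>>> carry_out(
  plan=[
    {"tx": 0,"ty": -2,"tz": 0,"rx": 0,"ry": 0,"rz": 0},
    {"tx": 0,"ty": 0,"tz": 0,"rx": 0,"ry": 0,"rz": 0},
    {"tx": 0,"ty": 0,"tz": 0,"rx": 0,"ry": 0,"rz": 0},
    {"tx": 0,"ty": 0,"tz": 20,"rx": 0,"ry": 0,"rz": 0},
    {"tx": 0,"ty": 0,"tz": 35,"rx": 0,"ry": 0,"rz": 0},
    {"tx": 0,"ty": 0,"tz": 35,"rx": 0,"ry": 0,"rz": 0},
    {"tx": 0,"ty": 0,"tz": 0,"rx": 0,"ry": 0,"rz": 0.145},
    {"tx": 0,"ty": 0,"tz": 0,"rx": 0,"ry": 0,"rz": 0.145},
    {"tx": 0,"ty": 0,"tz": 0,"rx": 0,"ry": 0,"rz": 0.145},
    {"tx": 0,"ty": 0,"tz": 0,"rx": 0,"ry": 0,"rz": 0.145},
    {"tx": 0,"ty": 0,"tz": 0,"rx": 0,"ry": 0,"rz": 0.145},
    {"tx": 0,"ty": 0,"tz": 0,"rx": 0,"ry": 0,"rz": 0.145},
  ],
  gripper=0.5,
)

```text
time: 50.1
tool_pos: [329.5, -271.9, 254.4]
tcp_rot: [-3.141, -0.0, 0.731]
contact_force: [-0.5, -0.0, 0.1]
grip_width: 45.9
finger_force: 0.0
```

>>> carry_out(
  plan=[
    {"tx": 5.5,"ty": 3.3,"tz": 0,"rx": 0,"ry": 0,"rz": 0.145},
    {"tx": 5.5,"ty": 3.3,"tz": 0,"rx": 0,"ry": 0,"rz": 0.145},
    {"tx": 5.5,"ty": 3.3,"tz": 0,"rx": 0,"ry": 0,"rz": 0.145},
    {"tx": 5.5,"ty": 3.3,"tz": 0,"rx": 0,"ry": 0,"rz": 0.145},
    {"tx": 5.5,"ty": 3.3,"tz": 0,"rx": 0,"ry": 0,"rz": 0.145},
    {"tx": 5.5,"ty": 3.3,"tz": 0,"rx": 0,"ry": 0,"rz": 0.145},
    {"tx": 5.5,"ty": 3.3,"tz": 0,"rx": 0,"ry": 0,"rz": 0.145},
    {"tx": 5.5,"ty": 3.3,"tz": 0,"rx": 0,"ry": 0,"rz": 0.145},
    {"tx": 5.5,"ty": 3.3,"tz": 0,"rx": 0,"ry": 0,"rz": 0.145},
    {"tx": 5.5,"ty": 3.3,"tz": 0,"rx": 0,"ry": 0,"rz": 0.145},
    {"tx": 0,"ty": 0,"tz": 0,"rx": 0,"ry": 0,"rz": 0.145},
    {"tx": 0,"ty": 0,"tz": 0,"rx": 0,"ry": 0,"rz": 0.145},
  ],
  gripper=0.35,
)

```text
time: 51.3
tool_pos: [384.6, -238.8, 254.4]
tcp_rot: [3.141, -0.0, 2.472]
contact_force: [-0.6, 0.7, 0.6]
grip_width: 59.4
finger_force: 0.0
```

>>> carry_out(
  plan=[
    {"tx": 0,"ty": 0,"tz": 0,"rx": 0,"ry": 0,"rz": 0.145},
    {"tx": 0,"ty": 0,"tz": 0,"rx": 0,"ry": 0,"rz": 0.145},
    {"tx": 0,"ty": 0,"tz": 0,"rx": 0,"ry": 0,"rz": 0.145},
    {"tx": 0,"ty": 0,"tz": 0,"rx": 0,"ry": 0,"rz": 0.12},
    {"tx": 0,"ty": 0,"tz": 0,"rx": 0,"ry": 0,"rz": 0},
    {"tx": 0,"ty": 0,"tz": 0,"rx": 0,"ry": 0,"rz": 0},
  ],
)

```text
time: 51.9
tool_pos: [384.5, -239.1, 254.4]
tcp_rot: [3.141, -0.0, 3.017]
contact_force: [-0.1, -0.3, 0.3]
grip_width: 59.8
finger_force: 0.0
```

```bash
python3 - <<'E'
from h import *
o=bot.get_obs();print(o['tool_pos'],o['tcp_rot'],o['joint_positions'],o['grip_width'])
E
```

```text
[ 384.4524537  -239.106098    254.44463226] [ 3.14127369e+00 -1.42598701e-05  3.01680296e+00] [-7.26137901e-01  1.85963496e-01  1.65987473e+00  2.64886506e-04
  1.29594665e+00 -2.17221645e+00] 59.777343056532686
```

>>> carry_out(
  plan=[
    {"tx": 0.5,"ty": -1,"tz": -20,"rx": 0,"ry": 0,"rz": 0},
    {"tx": 0,"ty": 0,"tz": -20,"rx": 0,"ry": 0,"rz": 0},
    {"tx": 0,"ty": 0,"tz": -15,"rx": 0,"ry": 0,"rz": 0},
    {"tx": 0,"ty": 0,"tz": -12,"rx": 0,"ry": 0,"rz": 0},
    {"tx": 0,"ty": 0,"tz": -9,"rx": 0,"ry": 0,"rz": 0},
    {"tx": 0,"ty": 0,"tz": -5,"rx": 0,"ry": 0,"rz": 0},
    {"tx": 0,"ty": 0,"tz": 0,"rx": 0,"ry": 0,"rz": 0},
    {"tx": 0,"ty": 0,"tz": 0,"rx": 0,"ry": 0,"rz": 0},
  ],
)

```text
time: 52.7
tool_pos: [385.2, -240.6, 173.9]
tcp_rot: [-3.141, 0.001, 3.019]
contact_force: [-0.3, -0.7, -0.5]
grip_width: 59.9
finger_force: 0.0
```

>>> carry_out(
  plan=[
    {"tx": 0,"ty": 0,"tz": 0,"rx": 0,"ry": 0,"rz": 0},
    {"tx": 0,"ty": 0,"tz": 0,"rx": 0,"ry": 0,"rz": 0},
    {"tx": 0,"ty": 0,"tz": 0,"rx": 0,"ry": 0,"rz": 0},
    {"tx": 0,"ty": 0,"tz": 0,"rx": 0,"ry": 0,"rz": 0},
    {"tx": 0,"ty": 0,"tz": 0,"rx": 0,"ry": 0,"rz": 0},
  ],
  gripper=1,
)

```text
time: 53.2
tool_pos: [385.1, -240.3, 173.8]
tcp_rot: [-3.142, 0.001, 3.02]
contact_force: [-0.7, 2.0, 4.2]
grip_width: 46.4
finger_force: 30.0
```

>>> carry_out(
  plan=[
    {"tx": 0,"ty": 0,"tz": -0.4,"rx": 0,"ry": 0,"rz": -0.14},
    {"tx": 0,"ty": 0,"tz": -0.4,"rx": 0,"ry": 0,"rz": -0.14},
    {"tx": 0,"ty": 0,"tz": -0.4,"rx": 0,"ry": 0,"rz": -0.14},
    {"tx": 0,"ty": 0,"tz": -0.4,"rx": 0,"ry": 0,"rz": -0.14},
    {"tx": 0,"ty": 0,"tz": -0.4,"rx": 0,"ry": 0,"rz": -0.14},
    {"tx": 0,"ty": 0,"tz": -0.4,"rx": 0,"ry": 0,"rz": -0.14},
    {"tx": 0,"ty": 0,"tz": -0.4,"rx": 0,"ry": 0,"rz": -0.14},
    {"tx": 0,"ty": 0,"tz": -0.4,"rx": 0,"ry": 0,"rz": -0.14},
    {"tx": 0,"ty": 0,"tz": -0.4,"rx": 0,"ry": 0,"rz": -0.14},
    {"tx": 0,"ty": 0,"tz": -0.4,"rx": 0,"ry": 0,"rz": -0.14},
  ],
)

```text
time: 54.2
tool_pos: [385.6, -239.8, 169.8]
tcp_rot: [3.14, -0.001, 1.614]
contact_force: [2.5, 5.3, 4.9]
grip_width: 46.4
finger_force: 30.0
```

```bash
python3 - <<'E'
from h import *
o=bot.get_obs(); print({k:np.round(v,2) for k,v in o.items()})
E
```

```text
{'time': np.float64(54.2), 'joint_positions': array([-0.73,  0.27,  1.8 ,  0.  ,  1.07, -0.77]), 'dq': array([-0.  ,  0.  ,  0.  ,  0.  , -0.01,  1.39]), 'tau': array([ -2.68, -34.67, -20.88,  -1.3 ,  -0.33,  -1.71]), 'tool_pos': array([ 385.61, -239.82,  169.82]), 'tcp_rot': array([ 3.14, -0.  ,  1.61]), 'contact_force': array([2.46, 5.31, 4.88]), 'moment': array([ 0.7 , -0.27,  0.16]), 'finger_force': np.float64(29.99), 'grip_width': np.float64(46.43)}
```

>>> carry_out(
  plan=[
    {"tx": 0,"ty": 0,"tz": -0.4,"rx": 0,"ry": 0,"rz": -0.14},
    {"tx": 0,"ty": 0,"tz": -0.4,"rx": 0,"ry": 0,"rz": -0.14},
    {"tx": 0,"ty": 0,"tz": -0.4,"rx": 0,"ry": 0,"rz": -0.14},
    {"tx": 0,"ty": 0,"tz": -0.4,"rx": 0,"ry": 0,"rz": -0.14},
    {"tx": 0,"ty": 0,"tz": -0.4,"rx": 0,"ry": 0,"rz": -0.14},
    {"tx": 0,"ty": 0,"tz": -0.4,"rx": 0,"ry": 0,"rz": -0.14},
    {"tx": 0,"ty": 0,"tz": -0.4,"rx": 0,"ry": 0,"rz": -0.14},
    {"tx": 0,"ty": 0,"tz": -0.4,"rx": 0,"ry": 0,"rz": -0.14},
    {"tx": 0,"ty": 0,"tz": -0.4,"rx": 0,"ry": 0,"rz": -0.14},
    {"tx": 0,"ty": 0,"tz": -0.4,"rx": 0,"ry": 0,"rz": -0.14},
  ],
)

```text
time: 55.2
tool_pos: [386.2, -240.3, 165.8]
tcp_rot: [3.141, -0.003, 0.214]
contact_force: [4.6, 2.2, 2.8]
grip_width: 46.1
finger_force: 30.0
```

>>> carry_out(
  plan=[
    {"tx": 0,"ty": 0,"tz": -0.4,"rx": 0,"ry": 0,"rz": -0.14},
    {"tx": 0,"ty": 0,"tz": -0.4,"rx": 0,"ry": 0,"rz": -0.14},
    {"tx": 0,"ty": 0,"tz": -0.4,"rx": 0,"ry": 0,"rz": -0.14},
    {"tx": 0,"ty": 0,"tz": -0.4,"rx": 0,"ry": 0,"rz": -0.14},
    {"tx": 0,"ty": 0,"tz": -0.4,"rx": 0,"ry": 0,"rz": -0.14},
    {"tx": 0,"ty": 0,"tz": -0.4,"rx": 0,"ry": 0,"rz": -0.14},
    {"tx": 0,"ty": 0,"tz": -0.4,"rx": 0,"ry": 0,"rz": -0.14},
    {"tx": 0,"ty": 0,"tz": -0.3,"rx": 0,"ry": 0,"rz": -0.12},
  ],
)

```text
time: 56.0
tool_pos: [386.0, -241.0, 162.7]
tcp_rot: [-3.141, -0.003, -0.886]
contact_force: [3.6, -0.4, 1.4]
grip_width: 46.7
finger_force: 30.0
```

```bash
python3 - <<'E'
from h import *
o=bot.get_obs(); print({k:np.round(v,2) for k,v in o.items()})
E
```

```text
{'time': np.float64(56.0), 'joint_positions': array([-0.73,  0.28,  1.81,  0.  ,  1.05,  1.73]), 'dq': array([-0.  ,  0.  ,  0.  , -0.  , -0.01,  1.18]), 'tau': array([ -0.89, -36.33, -19.83,  -0.57,   0.66,  -1.27]), 'tool_pos': array([ 386.05, -240.95,  162.73]), 'tcp_rot': array([-3.14, -0.  , -0.89]), 'contact_force': array([ 3.63, -0.37,  1.42]), 'moment': array([ 0.12, -0.43,  0.15]), 'finger_force': np.float64(29.99), 'grip_width': np.float64(46.74)}
```

>>> carry_out(
  plan=[
    {"tx": 0,"ty": 0,"tz": -0.15,"rx": 0,"ry": 0,"rz": -0.05},
    {"tx": 0,"ty": 0,"tz": -0.15,"rx": 0,"ry": 0,"rz": -0.05},
    {"tx": 0,"ty": 0,"tz": -0.15,"rx": 0,"ry": 0,"rz": -0.05},
    {"tx": 0,"ty": 0,"tz": 0,"rx": 0,"ry": 0,"rz": -0.05},
    {"tx": 0,"ty": 0,"tz": 0,"rx": 0,"ry": 0,"rz": -0.05},
    {"tx": 0,"ty": 0,"tz": 0,"rx": 0,"ry": 0,"rz": 0},
  ],
)

```text
time: 56.6
tool_pos: [385.9, -241.0, 162.1]
tcp_rot: [-3.14, -0.002, -1.131]
contact_force: [3.8, -1.1, -1.5]
grip_width: 46.4
finger_force: 30.0
```

```bash
python3 - <<'E'
from h import *
o=bot.get_obs(); print({k:np.round(v,2) for k,v in o.items() if k in('moment','tool_pos','tcp_rot','contact_force','joint_positions')})
E
```

```text
{'joint_positions': array([-0.73,  0.28,  1.81,  0.  ,  1.05,  1.97]), 'tool_pos': array([ 385.88, -241.01,  162.08]), 'tcp_rot': array([-3.14, -0.  , -1.13]), 'contact_force': array([ 3.79, -1.09, -1.52]), 'moment': array([-0.14, -0.68, -0.09])}
```

>>> carry_out(
  plan=[
    {"tx": 0,"ty": 0,"tz": -0.1,"rx": 0,"ry": 0,"rz": -0.07},
    {"tx": 0,"ty": 0,"tz": -0.1,"rx": 0,"ry": 0,"rz": -0.07},
    {"tx": 0,"ty": 0,"tz": 0,"rx": 0,"ry": 0,"rz": -0.07},
    {"tx": 0,"ty": 0,"tz": 0,"rx": 0,"ry": 0,"rz": -0.07},
  ],
)

```text
time: 57.0
tool_pos: [385.6, -239.6, 162.0]
tcp_rot: [-3.14, 0.001, -1.41]
contact_force: [4.0, 4.2, 3.8]
grip_width: 46.4
finger_force: 30.0
```

```bash
python3 - <<'E'
from h import *
o=bot.get_obs(); print({k:np.round(v,2) for k,v in o.items() if k in('moment','tool_pos','tcp_rot','contact_force','joint_positions')})
E
```

```text
{'joint_positions': array([-0.73,  0.28,  1.81,  0.  ,  1.05,  2.25]), 'tool_pos': array([ 385.6 , -239.64,  161.98]), 'tcp_rot': array([-3.14,  0.  , -1.41]), 'contact_force': array([4.  , 4.24, 3.79]), 'moment': array([ 0.85, -0.6 ,  1.05])}
```

The lid is on its stop: the turn reached 4.4 rad with the torque rising to 1.05 N m, and the height is back where it started. I'll release, rise to the earlier look pose and check the lid and dial.

>>> carry_out(
  plan=[
    {"tx": 0,"ty": 0,"tz": 0,"rx": 0,"ry": 0,"rz": 0},
    {"tx": 0,"ty": 0,"tz": 0,"rx": 0,"ry": 0,"rz": 0},
    {"tx": 0,"ty": 0,"tz": 0,"rx": 0,"ry": 0,"rz": 0},
    {"tx": 0,"ty": 0,"tz": 20,"rx": 0,"ry": 0,"rz": 0},
    {"tx": 0,"ty": 0,"tz": 30,"rx": 0,"ry": 0,"rz": 0},
    {"tx": 0,"ty": 0,"tz": 40,"rx": 0,"ry": 0,"rz": 0},
    {"tx": 3,"ty": 36,"tz": 40,"rx": 0,"ry": 0,"rz": 0.02},
    {"tx": 3,"ty": 38,"tz": 30,"rx": 0,"ry": 0,"rz": 0.02},
    {"tx": 3,"ty": 38,"tz": 20,"rx": 0,"ry": 0,"rz": 0.02},
    {"tx": 4,"ty": 40,"tz": 5,"rx": 0,"ry": 0,"rz": 0},
    {"tx": 0,"ty": 0,"tz": 0,"rx": 0,"ry": 0,"rz": 0},
    {"tx": 0,"ty": 0,"tz": 0,"rx": 0,"ry": 0,"rz": 0},
  ],
  gripper=0.35,
)

```text
time: 58.2
tool_pos: [397.6, -90.7, 343.8]
tcp_rot: [3.141, -0.001, -1.348]
contact_force: [0.7, -0.1, 0.4]
grip_width: 59.3
finger_force: 0.0
```

```bash
python3 - <<'E'
from h import *
np.set_printoptions(suppress=True,precision=3)
o=bot.get_obs(); print(o['tool_pos'],o['tcp_rot'],o['joint_positions'])
m=bot.camera_model('wrist');im=snap('wrist','w12');np.save('w12.npy',m,allow_pickle=True)
cv2.imwrite('pics/c12.png',cv2.resize(im[0:190,220:440,::-1],None,fx=3.1,fy=3.1,interpolation=cv2.INTER_CUBIC))
E
```

```text
[397.593 -90.694 343.753] [ 3.141 -0.001 -1.348] [-0.412  0.047  1.577 -0.001  1.517  2.506]
```

View pics/c12.png

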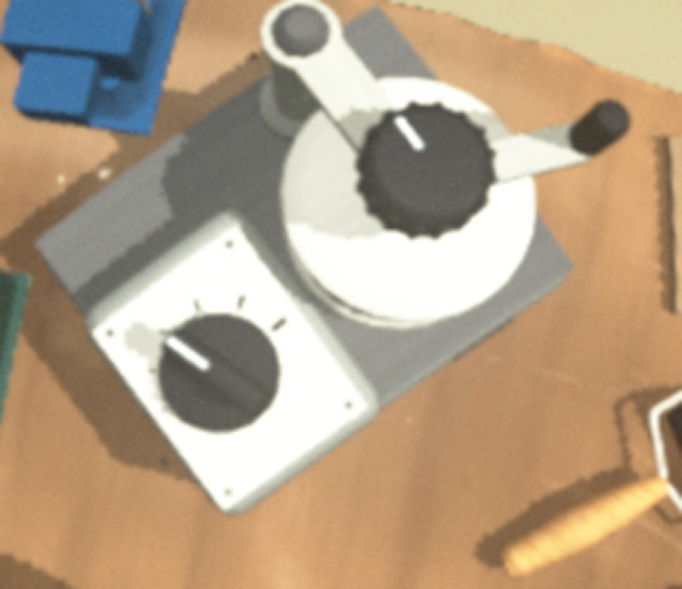

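The crop (3.1x, offset 220,0) shows the lid closed, with its mark turned a little further down than at the start. The dial skirt is at (219,373). Its white line, from (208,367) to (168,338), is one click before the visible marks at (198,304), (240,300) and (279,323).

```bash
python3 - <<'E'
from h import *
np.set_printoptions(suppress=True,precision=2)
m=np.load('w12.npy',allow_pickle=True).item()
c=lambda u,v:onz('wrist',220+u/3.1,v/3.1,z,m)
z=108; s=c(219.5,373); print('skirt',s); z=186;print('knob',c(427,168))
z=135; a,b=c(168,338),c(208,367); print('line',a,b,np.arctan2(*(a-b)[1::-1]))
z=100
for p in((198,304),(240,300),(279,323)): q=c(*p);print('mark',q,np.arctan2(*(q-s)[1::-1]))
z=100; f,g,h,k=c(232,212),c(374,405),c(92,328),c(232,512); print('console left dir',np.arctan2(*(h-f)[1::-1]),np.arctan2(*(f-g)[1::-1]))
im=cv2.imread('pics/w12.png');k=(im.max(2)<85).astype(np.uint8)
n,l,st,ce=cv2.connectedComponentsWithStats(k[:190])
for i in range(1,n):
    if st[i,4]>150: print(st[i],ce[i])
E
```

```text
skirt [ 444.56 -153.36  108.  ]
knob [ 387.52 -236.21  186.  ]
line [ 464.56 -162.56  135.  ] [ 447.2  -154.71  135.  ] -0.4242292759002084
mark [ 460.24 -179.92  100.  ] -1.037567906252583
mark [ 443.54 -185.11  100.  ] -1.6030779852999026
mark [ 425.66 -179.07  100.  ] -2.204717959746013
console left dir 0.9027217358561298 -0.7242047394369402
[336  37  19  38 191] [342.5   59.09]
[202  87  23  55 601] [212.58 113.01]
[436 128  25  37 377] [446.51 147.09]
[191 171  11  19 174] [196.31 180.8 ]
```

>>> carry_out(
  plan=[
    {"tx": 6.4,"ty": -9.3,"tz": -20,"rx": 0,"ry": 0,"rz": 0.131},
    {"tx": 6.5,"ty": -9.3,"tz": -20,"rx": 0,"ry": 0,"rz": 0.131},
    {"tx": 6.5,"ty": -9.3,"tz": -20,"rx": 0,"ry": 0,"rz": 0.131},
    {"tx": 6.5,"ty": -9.3,"tz": -20,"rx": 0,"ry": 0,"rz": 0.131},
    {"tx": 6.5,"ty": -9.3,"tz": -20,"rx": 0,"ry": 0,"rz": 0.131},
    {"tx": 6.5,"ty": -9.3,"tz": -20,"rx": 0,"ry": 0,"rz": 0.131},
    {"tx": 6.5,"ty": -9.3,"tz": -20,"rx": 0,"ry": 0,"rz": 0.131},
    {"tx": 0,"ty": 0,"tz": -20,"rx": 0,"ry": 0,"rz": 0},
    {"tx": 0,"ty": 0,"tz": -10,"rx": 0,"ry": 0,"rz": 0},
    {"tx": 0,"ty": 0,"tz": 0,"rx": 0,"ry": 0,"rz": 0},
    {"tx": 0,"ty": 0,"tz": 0,"rx": 0,"ry": 0,"rz": 0},
    {"tx": 0,"ty": 0,"tz": 0,"rx": 0,"ry": 0,"rz": 0},
  ],
  gripper=0.6,
)

```text
time: 59.45
tool_pos: [443.6, -156.5, 174.7]
tcp_rot: [3.141, -0.002, -0.433]
contact_force: [-0.7, -0.5, 0.2]
grip_width: 36.6
finger_force: 0.0
```

```bash
python3 - <<'E'
from h import *
for i in range(3): bot.capture('top')
o=bot.get_obs(); print({k:np.round(v,2) for k,v in o.items() if k in('moment','tool_pos','tcp_rot','contact_force','joint_positions','grip_width')})
E
```

```text
{'joint_positions': array([-0.5 ,  0.29,  1.75, -0.  ,  1.1 ,  1.5 ]), 'tool_pos': array([ 443.46, -156.21,  174.56]), 'tcp_rot': array([ 3.14, -0.  , -0.43]), 'contact_force': array([0.29, 0.32, 0.01]), 'moment': array([ 0.01,  0.2 , -0.01]), 'grip_width': np.float64(36.74)}
```

Position and yaw are right. I'll come down slowly to TCP z 123, which keeps the gripper body above the lid knob, and grip the bar.

>>> carry_out(
  plan=[
    {"tx": 0,"ty": 0,"tz": -12,"rx": 0,"ry": 0,"rz": 0},
    {"tx": 0,"ty": 0,"tz": -12,"rx": 0,"ry": 0,"rz": 0},
    {"tx": 0,"ty": 0,"tz": -10,"rx": 0,"ry": 0,"rz": 0},
    {"tx": 0,"ty": 0,"tz": -7,"rx": 0,"ry": 0,"rz": 0},
    {"tx": 0,"ty": 0,"tz": -5,"rx": 0,"ry": 0,"rz": 0},
    {"tx": 0,"ty": 0,"tz": -3,"rx": 0,"ry": 0,"rz": 0},
    {"tx": 0,"ty": 0,"tz": -2,"rx": 0,"ry": 0,"rz": 0},
    {"tx": 0,"ty": 0,"tz": 0,"rx": 0,"ry": 0,"rz": 0},
  ],
)

```text
time: 60.4
tool_pos: [443.2, -156.1, 122.8]
tcp_rot: [3.141, -0.0, -0.433]
contact_force: [0.3, 0.1, 0.1]
grip_width: 36.7
finger_force: 0.0
```

>>> carry_out(
  plan=[
    {"tx": 0,"ty": 0,"tz": 0,"rx": 0,"ry": 0,"rz": 0},
    {"tx": 0,"ty": 0,"tz": 0,"rx": 0,"ry": 0,"rz": 0},
    {"tx": 0,"ty": 0,"tz": 0,"rx": 0,"ry": 0,"rz": 0},
    {"tx": 0,"ty": 0,"tz": 0,"rx": 0,"ry": 0,"rz": 0},
    {"tx": 0,"ty": 0,"tz": 0,"rx": 0,"ry": 0,"rz": 0},
    {"tx": 0,"ty": 0,"tz": 0,"rx": 0,"ry": 0,"rz": 0},
  ],
  gripper=1,
)

```text
time: 61.0
tool_pos: [443.7, -155.3, 123.0]
tcp_rot: [-3.14, -0.001, -0.433]
contact_force: [2.9, 4.0, 1.8]
grip_width: 11.7
finger_force: 30.0
```

```bash
python3 - <<'E'
from h import *
o=bot.get_obs(); print({k:np.round(v,2) for k,v in o.items() if k in('moment','tool_pos','tcp_rot','contact_force','joint_positions','grip_width')})
E
```

```text
{'joint_positions': array([-0.5 ,  0.36,  1.82,  0.  ,  0.96,  1.5 ]), 'tool_pos': array([ 443.66, -155.31,  123.  ]), 'tcp_rot': array([-3.14, -0.  , -0.43]), 'contact_force': array([2.92, 4.01, 1.78]), 'moment': array([ 0.68, -0.17,  0.02]), 'grip_width': np.float64(11.72)}
```

>>> carry_out(
  plan=[
    {"tx": 0,"ty": 0,"tz": 0,"rx": 0,"ry": 0,"rz": -0.1},
    {"tx": 0,"ty": 0,"tz": 0,"rx": 0,"ry": 0,"rz": -0.1},
    {"tx": 0,"ty": 0,"tz": 0,"rx": 0,"ry": 0,"rz": -0.1},
    {"tx": 0,"ty": 0,"tz": 0,"rx": 0,"ry": 0,"rz": -0.1},
    {"tx": 0,"ty": 0,"tz": 0,"rx": 0,"ry": 0,"rz": -0.1},
    {"tx": 0,"ty": 0,"tz": 0,"rx": 0,"ry": 0,"rz": -0.1},
  ],
)

```text
time: 61.6
tool_pos: [443.4, -155.2, 123.0]
tcp_rot: [-3.14, 0.001, -1.038]
contact_force: [1.1, 4.2, 2.6]
grip_width: 11.7
finger_force: 30.0
```

>>> carry_out(
  plan=[
    {"tx": 0,"ty": 0,"tz": 0,"rx": 0,"ry": 0,"rz": -0.1},
    {"tx": 0,"ty": 0,"tz": 0,"rx": 0,"ry": 0,"rz": -0.1},
    {"tx": 0,"ty": 0,"tz": 0,"rx": 0,"ry": 0,"rz": -0.1},
    {"tx": 0,"ty": 0,"tz": 0,"rx": 0,"ry": 0,"rz": -0.1},
    {"tx": 0,"ty": 0,"tz": 0,"rx": 0,"ry": 0,"rz": -0.1},
    {"tx": 0,"ty": 0,"tz": 0,"rx": 0,"ry": 0,"rz": -0.1},
    {"tx": 0,"ty": 0,"tz": 0,"rx": 0,"ry": 0,"rz": 0},
    {"tx": 0,"ty": 0,"tz": 0,"rx": 0,"ry": 0,"rz": 0},
  ],
)

```text
time: 62.4
tool_pos: [443.4, -155.7, 122.9]
tcp_rot: [-3.141, 0.001, -1.631]
contact_force: [1.9, 4.6, 1.1]
grip_width: 11.5
finger_force: 30.0
```

```bash
python3 - <<'E'
from h import *
o=bot.get_obs(); print({k:np.round(v,2) for k,v in o.items() if k in('moment','tool_pos','tcp_rot','contact_force','joint_positions','grip_width')})
E
```

```text
{'joint_positions': array([-0.5 ,  0.36,  1.82,  0.  ,  0.96,  2.7 ]), 'tool_pos': array([ 443.38, -155.73,  122.95]), 'tcp_rot': array([-3.14,  0.  , -1.63]), 'contact_force': array([1.93, 4.58, 1.09]), 'moment': array([ 0.74, -0.18, -0.03]), 'grip_width': np.float64(11.47)}
```

>>> carry_out(
  plan=[
    {"tx": 0,"ty": 0,"tz": 0,"rx": 0,"ry": 0,"rz": 0},
    {"tx": 0,"ty": 0,"tz": 0,"rx": 0,"ry": 0,"rz": 0},
    {"tx": 0,"ty": 0,"tz": 0,"rx": 0,"ry": 0,"rz": 0},
    {"tx": 0,"ty": 0,"tz": 20,"rx": 0,"ry": 0,"rz": 0},
    {"tx": 0,"ty": 0,"tz": 30,"rx": 0,"ry": 0,"rz": 0},
    {"tx": -9,"ty": 13,"tz": 40,"rx": 0,"ry": 0,"rz": 0.06},
    {"tx": -9,"ty": 13,"tz": 40,"rx": 0,"ry": 0,"rz": 0.06},
    {"tx": -9,"ty": 13,"tz": 40,"rx": 0,"ry": 0,"rz": 0.06},
    {"tx": -9,"ty": 13,"tz": 30,"rx": 0,"ry": 0,"rz": 0.06},
    {"tx": -9,"ty": 13,"tz": 20,"rx": 0,"ry": 0,"rz": 0.04},
    {"tx": 0,"ty": 0,"tz": 0,"rx": 0,"ry": 0,"rz": 0},
    {"tx": 0,"ty": 0,"tz": 0,"rx": 0,"ry": 0,"rz": 0},
  ],
  gripper=0.6,
)

```text
time: 63.6
tool_pos: [398.1, -91.2, 342.5]
tcp_rot: [-3.142, -0.001, -1.353]
contact_force: [-0.2, 0.1, -1.0]
grip_width: 36.6
finger_force: 0.0
```

```bash
python3 - <<'E'
from h import *
np.set_printoptions(suppress=True,precision=3)
o=bot.get_obs(); print(o['tool_pos'],o['tcp_rot'])
m=bot.camera_model('wrist');im=snap('wrist','w13');np.save('w13.npy',m,allow_pickle=True)
cv2.imwrite('pics/c13.png',cv2.resize(im[0:190,220:440,::-1],None,fx=3.1,fy=3.1,interpolation=cv2.INTER_CUBIC))
E
```

```text
[398.077 -91.239 342.478] [-3.142 -0.001 -1.353]
```

View pics/c13.png

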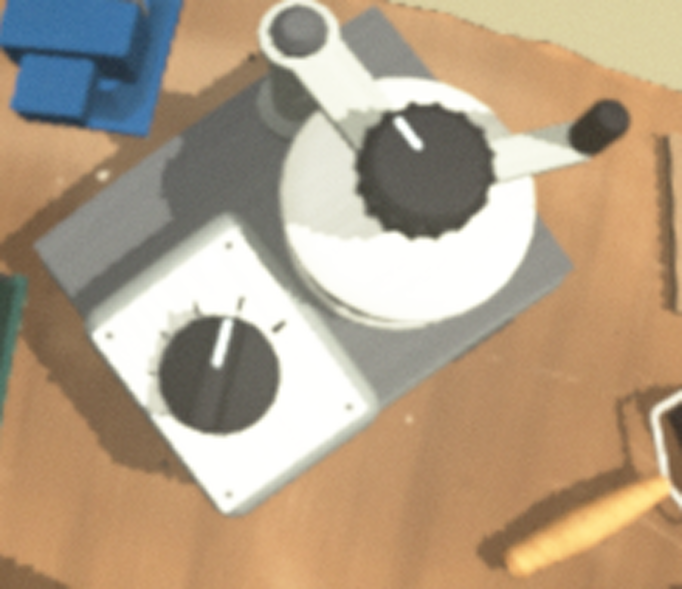

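The white line now points from (218,365) to (228,322), at the second-longest mark (240,300), which is speed 4. The lid is unmoved. Handing in.

```bash
python3 -c "
from plant import bot
print(bot.close_job())"
```

```text
the job is handed in; nothing more can be done
None
```

Job handed in (the hand-in call returned no verdict): all three stones on the board are in the drum, the lid is swung back and screwed down to its stop, and the dial was then turned from 2 to 4; the other things on the table were not touched.

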